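# Close a bench filter housing with its hinged clamp ring

## Robot

A 6-joint arm with a two-finger parallel gripper is mounted at the origin on a cart in front of the work surface, level with it; the furniture and walls round the work are solid. World frame = base frame: x ahead of the robot, y to its left, z up, the work surface at z = 0. Lengths are in m, angles in degrees, forces in N, time in s.
With the tool pointing down it reaches from about 0.375 to 0.9 m from the base axis. Payload 3.1 kg.
Tool frame: the origin (TCP) lies at the very end of the fingers, on their centre line; the grasp point (between the pads) lies 19 mm behind it (bot.hold_point_z is the z of the grasp point in the tool frame, in m); z points along the fingers, y is the line along which they close (so a half turn about z gives the same grasp; the last joint's range is limited). The gripper opens to 87 mm and grips with 3 to 60 N. Pads are 19 mm wide; open, the fingers measure 117 mm over their backs; the gripper's body (75 mm by 190 mm) begins 51 mm behind the grasp point.
Start: joints at [-77.206, 30.224, 82.088, -0, 67.689, -10.227], TCP at [0.244, -0.575, 0.223] pointing down, gripper open.
Joint ranges: [-176.69, 176.69], [-43.24, 126.21], [12.49, 139.97], [-82, 262], [0, 151.66], [-163.58, 163.58]. Speed limits (degrees/s): [159.86, 159.86, 180, 180, 180, 180].

## Interface

Orientations are given as a 3x3 rotation matrix whose columns are the frame's x, y, z axes.
In Python, from rig import bot, capture, camera_model gives the robot as it stands.
- The arm moves only by the tool apply_moves, never from a script. Its argument "plan" is text: rows parted by semicolons, each of 6 numbers parted by spaces: the shift along the tool's x, y, z in units of 0.05 m (1.0 is 0.05 m), then the turn, a rotation vector about the tool's x, y, z in units of 360 degrees (1.0 is 360 degrees). In form: dx dy dz ax ay az; .... A call has 1 to 10 rows; each row shifts and turns the commanded pose from where the row before left it, along the tool's axes as they then stand; what a row does not reach is not made up. A row lasts 1/12 s, in which the tool goes at most 41.7 mm and 7.16 degrees, less where a joint would pass 70% of its speed; a pose out of reach is approached as far as the arm can. A call with a number of a shift or a turn outside -1 to 1 is refused whole. A call with a gripper value outside its range is refused whole. "gripper" is the gripper command: -1 is shut, 1 is fully open, values between are in proportion, set as the call begins (left out, the last holds). The fingers move at their own pace and stop on an object; the grip force is fixed at half the most. Time passes only in rows, so rows that do not move let the fingers close. It gives the time, the measured TCP pose, the force, the opening and the grip force at its end, in the units of the state.
- bot.read_state(): the state, without advancing time (a new reading comes with each control period).
- capture(name): name is "scene" or "top" or "wrist"; returns the picture (384x512x3 uint8, red, green, blue); there is no depth.
- camera_model(name): a dict with "vertical_fov" (degrees; the focal length in pixels is half the picture's height over the tangent of half this angle, whatever the lens; pixels are square), "cx", "cy" (the principal point, pixels), "position" and "rotation" of the camera in the world; the wrist camera has in their place "hand_eye" (4x4, takes a point from camera to tool coordinates, whose origin is the TCP and whose axes are the flange's). Camera axes: x right, y down, z forward; pixel columns grow to the right and rows downward; lengths in m; the calibration is good to about 2 mm. A picture is of the moment at which its call begins: read the wrist's pose just before it. camera_model takes no time and is no camera call.
- bot.hand_in(): hands the job in; it is judged then, once.
The state is a dict: "time_s": time; "joint_positions": joint angles; "qvel": joint speeds; "tau": joint torques, N m; "position": TCP position; "tcp_rot": TCP orientation; "force": force on the tool from outside, world axes, zero at the start; "moment": the same for the moment, N m; "opening": opening from 0.0 (shut) to 1.0 (fully open); "grasp_force": force on a finger pad.
Only numpy, scipy, OpenCV 4.12 (cv2) and the standard library are available. Lean on these libraries where they do the work, as an engineer would, in place of code of your own. Each camera call takes 0.05 s, during which the arm holds its last target. There are 200 camera calls.

## Task

Close the steel filter housing with the washed lid that is draining on the sloping wire drainer: tuck one edge of the lid under the housing's fixed claw and lower the other edge until the lid lies flush on the bowl, swing the hinged half of the clamp ring fully shut around the two flanges, and press the hook latch fully down over the ring's cross pin. Keep the washed lid off the desk on the way, leave the bottles and the carton near the work standing where they are, and let go of everything at the end.

Things in the scene. Friction and masses are not known exactly. Their poses are not given: they have to be found in the camera images.
- lid: Loose steel lid, 0.4 kg: round flange 104 mm across, 6 mm thick; under it a register 76 mm across, 5.5 mm deep. Round but for its handle, so any yaw will do. Origin: centre of the flange's underside; z out of the top, y along the handle bar. Starts on the drainer, tipped 0.56 rad (32 deg): z leans to the drainer's low end, bar level, lowest rim against two wire ends.
- lid_handle (a point): Middle of the lid's bridge handle, 37 mm above the flange's underside, lid's axes. Bar 86 mm long (y), 12 mm thick (x: two flat sides to grip), from 30 to 44 mm above the flange's underside, on two legs 10 mm wide at y = +-36 mm; the lid's low dome under it reaches 9 mm.
- drainer: Fixed bent-wire drainer, 6 mm wire, 104 mm wide (y), 135 mm long (x), about 110 mm high at its high end. Origin: on the desk under its middle. Its slope rises 32 degrees towards its own +x; the low ends of its four wires are turned up 20 mm and stop the lid's rim.
- housing: Fixed filter housing, steel: bowl on a stem on a round foot 156 mm across. Origin: centre of the foot, on the desk; z up, x to the claw, y to the ring's hinge. The bowl's flange is 104 mm across; bore 81 mm, 10 mm deep, takes the lid's register. Round the +x half runs a low saddle band (55.5 to 61 mm radius, 3 mm higher than the sealing face). Outlet spout to +y at 38 mm height.
- seat (a point): Centre of the bowl's sealing face, 110 mm above the desk, housing's axes: the lid's origin belongs here. The register has 2.5 mm play all round in the bore.
- claw (a point): Middle of the lower inner edge of the fixed claw, a lip 46 mm wide (y) on a post on the +x side, 44 mm from the bowl's axis and 11.5 mm above the sealing face; outwards its underside falls to 9 mm at 56 mm; post's face at 57 mm; top 126 mm above the desk. Rim first: lid tipped 10 to 14 degrees, side away from the claw raised, rim slid under, then lowered about that rim.
- ring (a joint): Angle of the ring's swinging half, rad: 0 shut, to 1.7 open. Opening is clockwise from above: the free end goes to the housing's -x, then +y. Shut, it covers the -x side; outer radius 61 mm, 13 mm below to 13 mm above the sealing face; its upper lip reaches in to 47 mm radius, 2.5 mm over a flush lid. Stiff (0.08 N m), stays where left. Under about 0.7 rad it is in the lid's way.
- ring_hinge (a point): Axis of the ring's upright hinge pin, at the sealing face's height: x = -4, y = +68 mm in the housing's frame. The pin's head reaches 16 mm higher.
- ring_post (a point): Top of the ring's upright round grip post, 14 mm thick, free over its upper 38 mm, top 46 mm above the sealing face. Moves with the ring, 119 mm from the hinge axis; with the ring shut it is at x = -75, y = -27 mm in the housing's frame (80 mm from the bowl's axis).
- latch (a joint): Angle of the hook latch, rad: 0 fully down, to 1.9 raised and leaning back. Stiff (0.06 N m), stays where left. Its hook's spiral inner face catches the ring's cross pin (8 mm thick, 30 mm from the latch's pivot when shut) if the ring is within about 0.025 rad of shut, and draws it home as the latch goes down; else it lands on the pin or misses it.
- latch_pivot (a point): The latch's level pivot axis (along the housing's y): x = +16, y = -78 mm in the housing's frame, at the sealing face's height. Down, the latch points to the housing's -x.
- latch_tab (a point): Middle of the top of the latch's press tab (20 mm wide, 40 mm long, 5 mm thick), 66 mm from the pivot. Latch down: 62 mm to the housing's -x of the pivot and 23.5 mm above it. With the latch raised by a, this point has swung up about the pivot by a.
- gel_bottle: Bystander: pump bottle, white pump head, 72x60x172 mm; origin under its middle.
- tablet_tall: Bystander: tablet bottle, white ribbed cap, 48 mm across, 78 mm tall; origin under its middle.
- tablet_short: Bystander: tablet bottle, white ribbed cap, 45 mm across, 70 mm tall; origin under its middle.
- carton: Bystander: medicine carton, 46x74x36 mm; origin under its middle.

How it is judged:
By the outcome, as a careful person would: the job done as asked, in the order asked, and still so for the second after the job is handed in, with the robot touching nothing.
It also fails if it takes over 72 s, if anything falls off the work surface, if the arm or the gripper's body presses on something with over 40 N, if the wrist force passes 120 N, or if a joint passes its speed limit or range.

## Working session

There is one attempt and no reset: what is moved stays moved. The work goes in short steps, Python scripts to look and compute and a tool call to move; the robot and the scene stay as the last step left them, time stands still between calls to the robot, and variables do not carry over. Pictures are saved under pics/ and viewed, at most 10 in all, crops included, and the job is handed in when it is done.

Besides the shell and the picture viewer there is one more tool, called after ">>>" in YAML: its name, and indented under it one key for each argument. apply_moves: Moves the arm, as the interface text tells. Its arguments: {"type":"object","properties":{"plan":{"type":"string"},"gripper":{"type":"number"}},"required":["plan"]}

```bash
ls; mkdir -p pics; python3 - <<'E'
from rig import bot,capture,camera_model
import cv2
for n in("scene","top","wrist"):
    m=camera_model(n);print(n,m)
    cv2.imwrite(f"pics/{n}0.png",cv2.cvtColor(capture(n),cv2.COLOR_RGB2BGR))
s=bot.read_state();print(s)
import numpy as np
a=[cv2.imread(f"pics/{n}0.png") for n in("scene","top")]
for i,n in zip(a,("scene","top")): cv2.imwrite(f"pics/{n}0b.png",cv2.resize(i,(800,600),interpolation=cv2.INTER_CUBIC))
E
```

```text
pics
scene {'vertical_fov': 46.78185106602121, 'cx': 256.0812640041271, 'cy': 181.71123892275563, 'position': array([-0.07929272,  0.42568601,  0.9211304 ]), 'rotation': array([[-0.66074076, -0.52936707,  0.53215802],
       [-0.75061258,  0.46451891, -0.46989673],
       [ 0.00155039, -0.70992443, -0.70427616]])}
top {'vertical_fov': 49.663588467288655, 'cx': 253.9500587765908, 'cy': 193.74905885247557, 'position': array([ 0.39106701, -0.12266351,  1.15830521]), 'rotation': array([[ 0.00521987, -0.99330375,  0.11541408],
       [-0.99973783, -0.00261057,  0.02274772],
       [-0.0222941 , -0.11550257, -0.99305696]])}
wrist {'vertical_fov': 65.08546502141998, 'cx': 257.5738500955684, 'cy': 192.74601085268498, 'hand_eye': array([[ 5.82863358e-04, -9.70545659e-01, -2.40916552e-01,
         6.52638546e-02],
       [ 9.99999469e-01,  3.60963135e-04,  9.65196635e-04,
         8.34720178e-04],
       [-8.49805410e-04, -2.40916986e-01,  9.70545354e-01,
        -1.61990645e-01],
       [ 0.00000000e+00,  0.00000000e+00,  0.00000000e+00,
         1.00000000e+00]])}
{'time_s': 0.15, 'joint_positions': array([-7.72077366e+01,  3.02681420e+01,  8.21391927e+01, -1.09416921e-03,
        6.76918452e+01, -1.02271881e+01]), 'qvel': array([-0.05084178, -0.09437043, -0.206719  ,  0.11016726,  0.07653878,
       -0.04142077]), 'tau': array([ 1.11532823e-03, -4.40430915e+01, -1.76842672e+01,  6.35879254e-02,
        5.52712439e-02, -1.10614021e-04]), 'position': array([ 0.24429653, -0.5746551 ,  0.22178315]), 'tcp_rot': array([[ 9.20369368e-01,  3.91049954e-01, -4.00504899e-04],
       [ 3.91050052e-01, -9.20367872e-01,  1.68413810e-03],
       [ 2.89970285e-04, -1.70664658e-03, -9.99998502e-01]]), 'force': array([-0.25006923,  0.47161185,  0.37416641]), 'moment': array([-0.0092116 ,  0.01470247,  0.02662463]), 'grasp_force': 0.0, 'opening': 1.0023761456497204}
```

View pics/top0b.png

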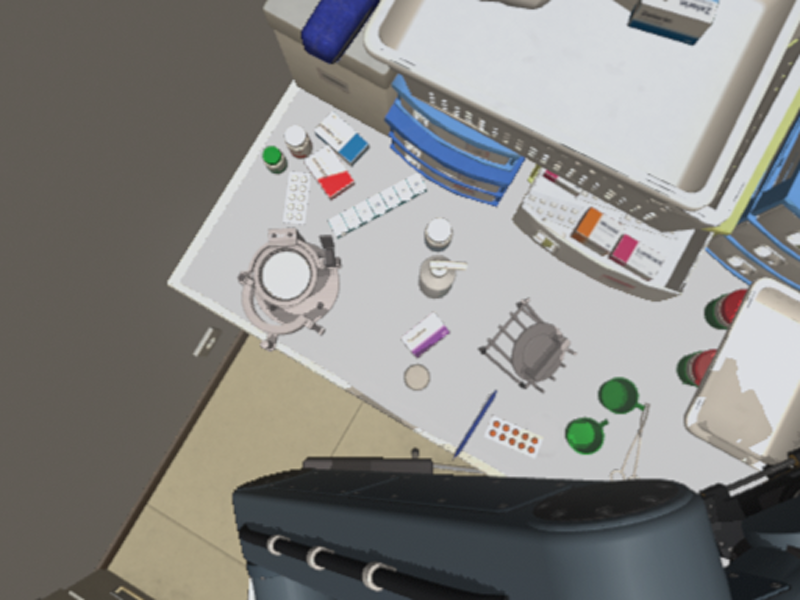

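View pics/scene0b.png

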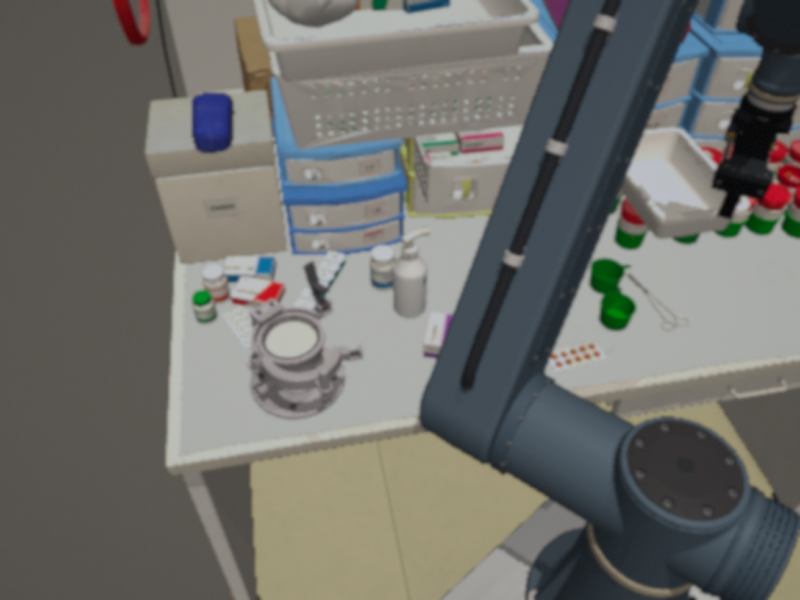

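The top view shows the housing at about (287,275), the claw above it at (283,236), the hinge left, the latch tab right at (327,245), and the open ring half below with its post at (268,343). The lid is on the drainer at (535,350), with the low end lower right. Next I'll zoom in on both.

```bash
cat > h.py <<'E'
import numpy as np,cv2
from rig import bot,capture,camera_model
def cam(n,st=None):
    m=camera_model(n);f=192/np.tan(np.radians(m["vertical_fov"]/2))
    if n=="wrist":
        T=np.eye(4);T[:3,:3]=st["tcp_rot"];T[:3,3]=st["position"];T=T@m["hand_eye"]
        R,p=T[:3,:3],T[:3,3]
    else:R,p=m["rotation"],m["position"]
    return f,m["cx"],m["cy"],R,p
def unproj(c,uv,z):
    f,cx,cy,R,p=c;d=R@np.array([(uv[0]-cx)/f,(uv[1]-cy)/f,1]);return p+d*(z-p[2])/d[2]
def proj(c,P):
    f,cx,cy,R,p=c;q=(np.atleast_2d(P)-p)@R;return np.c_[cx+f*q[:,0]/q[:,2],cy+f*q[:,1]/q[:,2]]
E
python3 - <<'E'
from h import *
i=cv2.imread("pics/top0.png")
a=cv2.resize(i[135:235,140:230],(396,440),interpolation=cv2.INTER_CUBIC)
b=cv2.resize(i[180:270,290:390],(400,360),interpolation=cv2.INTER_CUBIC)
o=np.zeros((440,800,3),np.uint8);o[:,:396]=a;o[:360,400:]=b
cv2.imwrite("pics/z1.png",o)
c=cam("top");k=.64
for n,uv,z in [("seat",(287,275),.1),("post",(268,343),.15),("lidc",(540,350),.07),("gel",(436,278),.17),("tt",(438,230),.078),("carton",(425,335),.036),("ts",(417,376),.07),("latch",(327,245),.17)]:
    print(n,unproj(c,(uv[0]*k,uv[1]*k),z).round(3))
E
```

```text
seat [0.56  0.084 0.1  ]
post [0.444 0.101 0.15 ]
lidc [ 0.439 -0.337  0.07 ]
gel [ 0.544 -0.16   0.17 ]
tt [ 0.641 -0.167  0.078]
carton [ 0.465 -0.146  0.036]
ts [ 0.395 -0.132  0.07 ]
latch [0.596 0.009 0.17 ]
```

View pics/z1.png

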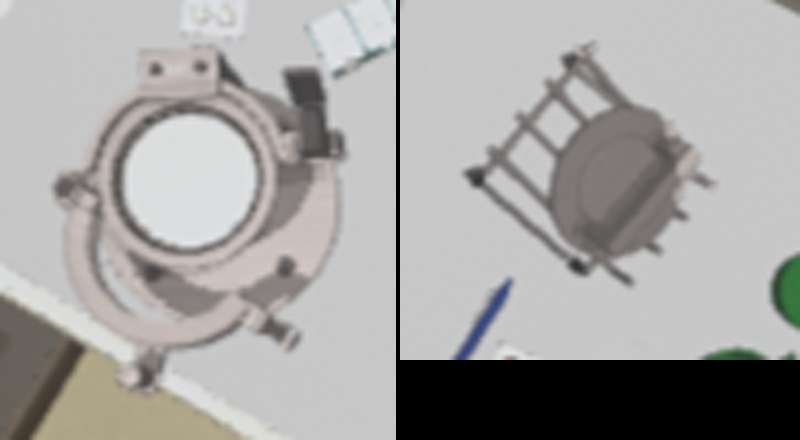

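The zoom puts the lid's centre at about (620,180) in the crop, the bar running from (590,235) to (690,145), and the drainer's low end to the lower right. The claw is straight up from the bowl, the hinge at (72,187), the open post at (140,375), and the latch is raised at (305,90). I'll move to a lid-aligned viewing pose next.

```bash
cat >> h.py <<'E'
from scipy.spatial.transform import Rotation as Ro
def unit(v):v=np.asarray(v,float);return v/np.linalg.norm(v)
def mat(x,z):
    z=unit(z);x=np.asarray(x,float);x=unit(x-z*(x@z));return np.c_[x,np.cross(z,x),z]
def rows(p,R,tp,tR,n=None,vmax=.038,wmax=6.5):
    """rows from pose p,R to tp,tR, straight line, rounded"""
    w=Ro.from_matrix(R.T@tR).as_rotvec(degrees=True)
    if n is None:n=int(max(np.ceil(np.linalg.norm(tp-p)/vmax),np.ceil(np.linalg.norm(w)/wmax),1))
    out=[];p=p.copy();R=R.copy()
    for i in range(n):
        k=n-i
        d=(R.T@(tp-p)/k/.05).round(3)
        w=(Ro.from_matrix(R.T@tR).as_rotvec(degrees=True)/k/360).round(4)
        p=p+R@d*.05;R=R@Ro.from_rotvec(w*360,degrees=True).as_matrix()
        out.append(" ".join(f"{v:g}" for v in [*d,*w]))
    for i in range(0,n,10):print("; ".join(out[i:i+10]))
    return p,R
E
python3 - <<'E'
from h import *
s=bot.read_state();c=cam("top")
L=unproj(c,(345,225),.075);print(L)
u=np.array([.66,.75,0]);u/=np.linalg.norm(u)
lz=-np.sin(.56)*u+np.cos(.56)*np.array([0,0,1])
R=mat(np.cross(u,[0,0,1.]),-lz);print(R)
tp=L+lz*.15;print(tp)
rows(s["position"],s["tcp_rot"],tp,R)
E
```

```text
[ 0.43599209 -0.33448269  0.075     ]
[[ 7.50713517e-01 -5.59720360e-01  3.50916420e-01]
 [-6.60627895e-01 -6.36045864e-01  3.98768659e-01]
 [ 6.50443337e-18 -5.31186198e-01 -8.47255111e-01]]
[ 0.38335463 -0.39429799  0.20208827]
0.361 -0.203 0.036 0.0072 0.0046 0.0158; 0.338 -0.235 0.056 0.0072 0.0046 0.0158; 0.311 -0.265 0.077 0.0072 0.0045 0.0158; 0.281 -0.29 0.098 0.0072 0.0046 0.0158; 0.248 -0.312 0.119 0.0072 0.0045 0.0158; 0.212 -0.328 0.14 0.0072 0.0046 0.0158; 0.175 -0.341 0.161 0.0072 0.0045 0.0158; 0.136 -0.349 0.181 0.0072 0.0046 0.0158; 0.095 -0.351 0.201 0.0072 0.0045 0.0158; 0.055 -0.349 0.218 0.0072 0.0046 0.0158
0.013 -0.343 0.235 0.0072 0.0046 0.0159
```

>>> apply_moves:
  plan: "0.36 -0.2 0.035 0.0072 0.0046 0.016; 0.34 -0.235 0.055 0.0072 0.0046 0.016; 0.31 -0.265 0.075 0.0072 0.0045 0.016; 0.28 -0.29 0.1 0.0072 0.0046 0.016; 0.25 -0.31 0.12 0.0072 0.0045 0.016; 0.21 -0.33 0.14 0.0072 0.0046 0.016; 0.175 -0.34 0.16 0.0072 0.0045 0.016; 0.135 -0.35 0.18 0.0072 0.0046 0.016; 0.095 -0.35 0.2 0.0072 0.0045 0.016; 0.055 -0.35 0.22 0.0072 0.0046 0.016"

```text
time_s: 0.98
position: [0.3724, -0.4117, 0.2042]
tcp_rot: [[0.803, -0.51, 0.309], [-0.596, -0.706, 0.383], [0.023, -0.492, -0.87]]
force: [0.4, 0.4, 0.3]
opening: 1.004
grasp_force: 0.0
```

>>> apply_moves:
  plan: "0.015 -0.34 0.235 0.0072 0.0045 0.016; 0 0 0 0 0 0; 0 0 0 0 0 0"

```text
time_s: 1.23
position: [0.3841, -0.3956, 0.2021]
tcp_rot: [[0.744, -0.568, 0.352], [-0.668, -0.63, 0.396], [-0.003, -0.529, -0.848]]
force: [0.6, -0.3, 0.2]
opening: 0.998
grasp_force: 0.0
```

```bash
python3 - <<'E'
from h import *
s=bot.read_state();im=capture("wrist")
print(s["time_s"],s["position"],s["tcp_rot"],s["joint_positions"].round(1))
np.savez("w1.npz",p=s["position"],R=s["tcp_rot"])
cv2.imwrite("pics/w1.png",cv2.resize(cv2.cvtColor(im,cv2.COLOR_RGB2BGR),(800,600),interpolation=cv2.INTER_CUBIC))
E
```

```text
1.2333 [ 0.38413464 -0.39557822  0.20208645] [[ 0.74428991 -0.5677697   0.35166759]
 [-0.6678502  -0.63042564  0.39565089]
 [-0.00293832 -0.52934024 -0.84840455]] [-72.7  32.   91.5  27.8  76.1  47.7]
```

View pics/w1.png

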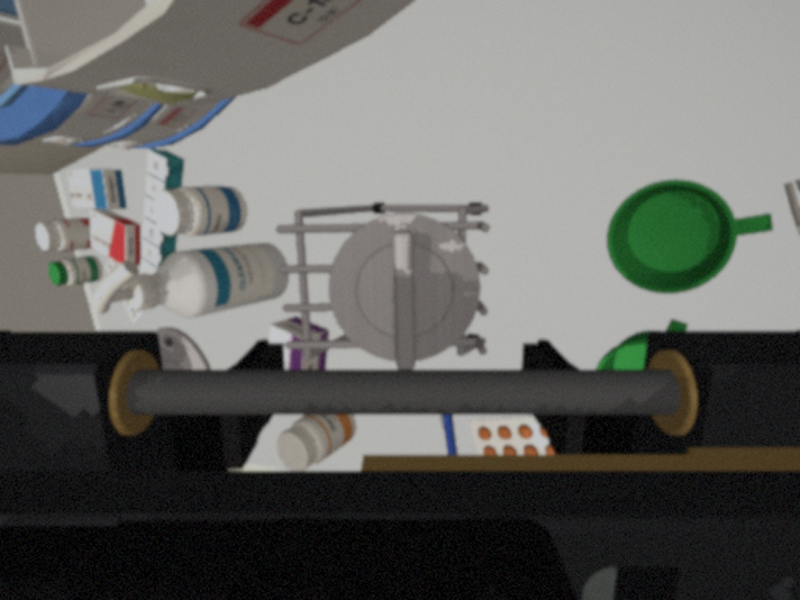

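The wrist view shows the bar nearly vertical in the image, from (401,213) to (404,370). The flange outline runs from x=329 to x=480 and from y=213 to y=361. I'll fit the lid pose to both views.

```bash
cat > fit.py <<'E'
from h import *
from scipy.optimize import least_squares
d=np.load("w1.npz");S={"tcp_rot":d["R"],"position":d["p"]}
cw=cam("wrist",S);ct=cam("top");k=.64
t=np.linspace(0,2*np.pi,180)
C=np.r_[[np.c_[52*np.cos(t),52*np.sin(t),0*t+h] for h in(0,6)]].reshape(-1,3)/1000
def pose(q):
    a=q[3];u=np.array([np.cos(a),np.sin(a),0]);lz=-np.sin(.56)*u+[0,0,np.cos(.56)]
    y=np.cross([0,0,1.],u);R=np.c_[np.cross(y,lz),y,lz];return q[:3],R
def res(q):
    p,R=pose(q);W=C@R.T+p
    a=proj(cw,W);b=proj(ct,W);e=proj(cw,(np.array([[0,-.036,.044],[0,.036,.044]]))@R.T+p)
    e=e[np.argsort(e[:,1])]
    # bar line x at image rows: slope+center
    return np.array([a[:,0].min()-329*k,a[:,0].max()-480*k,a[:,1].max()-361*k,
      b[:,0].min()-327.75,b[:,1].min()-206.25,b[:,1].max()-244,
      e[0,0]-401.3*k,e[1,0]-404*k])
r=least_squares(res,[.436,-.334,.075,np.arctan2(.75,.66)])
print(r.x.round(4),np.degrees(r.x[3]),r.fun.round(2))
p,R=pose(r.x)
print(p,"lowest rim z",p[2]-.052*np.sin(.56))
e=proj(cw,np.array([[0,-.043,.044],[0,.043,.044]])@R.T+p)/k;print("bar ends in view",e)
np.savez("lid.npz",p=p,R=R)
im=cv2.imread("pics/w1.png")
E
python3 fit.py
```

```text
[ 0.4364 -0.3332  0.0691  0.8677] 49.71617256557432 [-1.4   0.02 -0.18 -0.82 -0.54  0.54  0.64  0.77]
[ 0.4364456  -0.33320593  0.06908308] lowest rim z 0.04146139275039575
bar ends in view [[401.99565898 228.90997025]
 [405.46258488 368.4845559 ]]
```

```bash
python3 - <<'E'
from h import *
s=bot.read_state();c=cam("top")
P=unproj(c,(183.2,175.9),.11);print(P)
a=np.radians(95);x=np.array([np.cos(a),np.sin(a),0])
R=mat(x,[0,0,-1.])
tp=np.array([P[0],P[1],.30])-.07*x;print(tp)
rows(s["position"],s["tcp_rot"],tp,R)
E
```

```text
[0.55854877 0.08324049 0.11      ]
[0.56464967 0.01350686 0.3       ]
-0.127 -0.375 0.129 -0.0019 -0.0048 -0.0167; -0.083 -0.388 0.128 -0.0019 -0.0048 -0.0167; -0.038 -0.396 0.125 -0.0019 -0.0048 -0.0167; 0.007 -0.399 0.121 -0.0019 -0.0048 -0.0167; 0.052 -0.397 0.115 -0.0019 -0.0048 -0.0167; 0.097 -0.391 0.108 -0.0019 -0.0048 -0.0167; 0.141 -0.38 0.1 -0.0019 -0.0048 -0.0168; 0.183 -0.364 0.091 -0.0019 -0.0048 -0.0167; 0.223 -0.343 0.08 -0.0019 -0.0048 -0.0168; 0.26 -0.319 0.069 -0.0019 -0.0048 -0.0167
0.294 -0.29 0.057 -0.0019 -0.0048 -0.0168; 0.324 -0.258 0.045 -0.0019 -0.0048 -0.0167; 0.351 -0.223 0.032 -0.0019 -0.0048 -0.0167; 0.373 -0.186 0.018 -0.0019 -0.0048 -0.0168; 0.391 -0.146 0.005 -0.0019 -0.0048 -0.0167; 0.404 -0.104 -0.009 -0.0019 -0.0048 -0.0168; 0.412 -0.061 -0.022 -0.0019 -0.0048 -0.0167; 0.415 -0.017 -0.035 -0.002 -0.0048 -0.0168; 0.413 0.028 -0.047 -0.002 -0.0047 -0.0167; 0.406 0.071 -0.059 -0.0019 -0.0048 -0.0168
0.395 0.114 -0.07 -0.002 -0.0047 -0.0167; 0.378 0.156 -0.08 -0.0019 -0.0048 -0.0168
```

>>> apply_moves:
  plan: "-0.13 -0.375 0.13 -0.0019 -0.0048 -0.0167; -0.08 -0.39 0.13 -0.0019 -0.0048 -0.0167; -0.04 -0.395 0.125 -0.0019 -0.0048 -0.0167; 0.005 -0.4 0.12 -0.0019 -0.0048 -0.0167; 0.05 -0.395 0.115 -0.0019 -0.0048 -0.0167; 0.1 -0.39 0.11 -0.0019 -0.0048 -0.0167; 0.14 -0.38 0.1 -0.0019 -0.0048 -0.0168; 0.185 -0.365 0.09 -0.0019 -0.0048 -0.0167; 0.225 -0.345 0.08 -0.0019 -0.0048 -0.0168; 0.26 -0.32 0.07 -0.0019 -0.0048 -0.0167"

```text
time_s: 2.12
position: [0.4682, -0.2104, 0.2482]
tcp_rot: [[0.921, 0.385, 0.061], [0.342, -0.873, 0.347], [0.187, -0.299, -0.936]]
force: [-0.3, 0.0, 0.1]
opening: 0.998
grasp_force: 0.0
```

>>> apply_moves:
  plan: "0.295 -0.29 0.055 -0.0019 -0.0048 -0.0168; 0.325 -0.26 0.045 -0.0019 -0.0048 -0.0167; 0.35 -0.225 0.03 -0.0019 -0.0048 -0.0167; 0.375 -0.185 0.02 -0.0019 -0.0048 -0.0168; 0.39 -0.145 0.005 -0.0019 -0.0048 -0.0167; 0.405 -0.105 -0.01 -0.0019 -0.0048 -0.0168; 0.41 -0.06 -0.02 -0.0019 -0.0048 -0.0167; 0.415 -0.015 -0.035 -0.002 -0.0048 -0.0168; 0.415 0.03 -0.045 -0.002 -0.0047 -0.0167; 0.405 0.07 -0.06 -0.0019 -0.0048 -0.0168"

```text
time_s: 2.95
position: [0.5513, -0.0233, 0.2933]
tcp_rot: [[0.119, 0.993, -0.02], [0.991, -0.118, 0.059], [0.056, -0.027, -0.998]]
force: [1.2, 0.1, 0.2]
opening: 0.998
grasp_force: 0.0
```

>>> apply_moves:
  plan: "0.395 0.115 -0.07 -0.002 -0.0047 -0.0167; 0.38 0.155 -0.08 -0.0019 -0.0048 -0.0168; 0 0 0 0 0 0; 0 0 0 0 0 0"

```text
time_s: 3.28
position: [0.5671, 0.0146, 0.302]
tcp_rot: [[-0.088, 0.996, 0.003], [0.996, 0.088, 0.001], [0.0, 0.003, -1.0]]
force: [0.1, -0.6, -0.8]
opening: 0.999
grasp_force: 0.0
```

```bash
python3 - <<'E'
from h import *
s=bot.read_state();im=capture("wrist")
print(s["time_s"],s["position"],s["tcp_rot"],s["joint_positions"].round(1))
np.savez("w2.npz",p=s["position"],R=s["tcp_rot"])
cv2.imwrite("pics/w2r.png",cv2.cvtColor(im,cv2.COLOR_RGB2BGR))
cv2.imwrite("pics/w2.png",cv2.resize(cv2.cvtColor(im,cv2.COLOR_RGB2BGR),(800,600),interpolation=cv2.INTER_CUBIC))
E
```

```text
3.2833 [0.56709085 0.01458483 0.3020312 ] [[-8.75364874e-02  9.96158119e-01  2.52293428e-03]
 [ 9.96161253e-01  8.75353189e-02  5.70122671e-04]
 [ 3.47086471e-04  2.56315591e-03 -9.99996655e-01]] [ -9.8  20.9  84.9   0.1  74.1 -14.9]
```

View pics/w2.png

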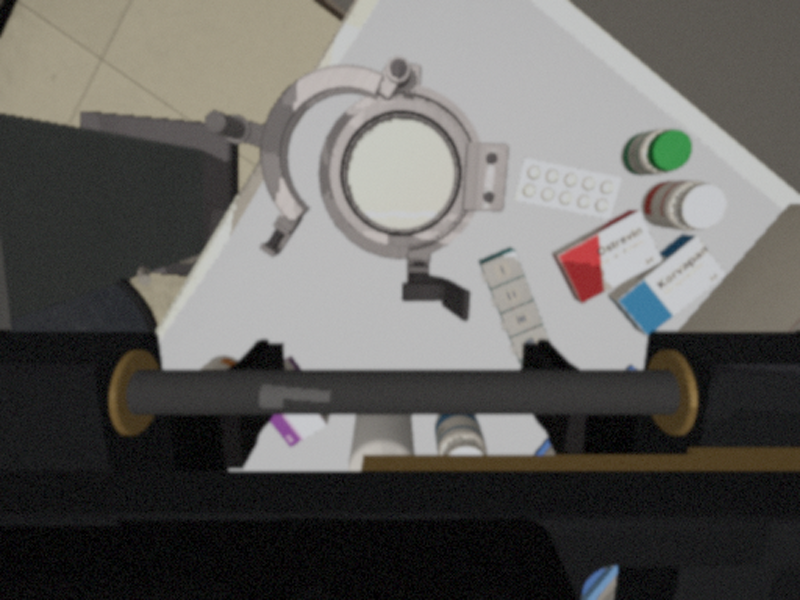

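The housing view shows the pale bore centred at (404,174), the flange's left edge at x=321, the claw from (470,143) to (508,211), the hinge head at (400,68), the ring post top at (215,121), and the raised latch tab near (455,298). I'll fit these and draw the model over the image.

```bash
cat > fit2.py <<'E'
from h import *
from scipy.optimize import least_squares
d=np.load("w2.npz");S={"tcp_rot":d["R"],"position":d["p"]}
c=cam("wrist",S);k=.64
im=cv2.imread("pics/w2r.png")
def H(q,P):
    a=q[2];R=np.array([[np.cos(a),-np.sin(a),0],[np.sin(a),np.cos(a),0],[0,0,1]])
    return np.atleast_2d(P)/1000@R.T+[q[0],q[1],0]
t=np.linspace(0,2*np.pi,120)
circ=lambda r,z:np.c_[r*np.cos(t),r*np.sin(t),0*t+z]
def res(q):
    f=proj(c,H(q,circ(52,110)));b=proj(c,H(q,circ(40.5,110)))
    h=proj(c,H(q,[[-4,68,126]]))[0];cl=proj(c,H(q,[[50,0,126]]))[0]
    return np.r_[f[:,0].min()-321*k,b.min(0)-np.array([341,110])*k,b.max(0)-np.array([464,239])*k,(h-np.array([401,68])*k),cl[1]-177*k]
r=least_squares(res,[.56,.083,.09]);q=r.x
print(q,np.degrees(q[2]),r.fun.round(2))
if __name__=="__main__":
    def ring(q,th):
        a=th  # opening clockwise from above
        h=np.array([-4,68]);v=np.array([-75,-27])-h
        R=np.array([[np.cos(a),np.sin(a)],[-np.sin(a),np.cos(a)]]);return np.r_[h+R@v,156]
    for th in np.arange(.9,1.75,.1):print(th.round(2),ring(q,th).round(0),(proj(c,H(q,ring(q,th)))[0]/k).round(1))
    for la in np.arange(1,1.95,.15):
        b=np.arctan2(23.5,62)+la;P=[16-66.3*np.cos(b),-78,110+66.3*np.sin(b)];print("latch",la.round(2),np.round(P,0),(proj(c,H(q,P))[0]/k).round(1))
    o=cv2.resize(im[20:220,120:340],None,fx=2.7,fy=2.7,interpolation=cv2.INTER_CUBIC)
    def dr(P,col):
        u=((proj(c,H(q,P))-[120,20]+.5)*2.7).astype(np.int32);cv2.polylines(o,[u],False,col,1)
    dr(circ(52,110),(0,0,255));dr(circ(40.5,110),(0,255,0));dr(circ(40.5,100),(255,0,0))
    dr([[44,-23,126],[57,-23,126],[57,23,126],[44,23,126],[44,-23,126]],(0,0,255))
    dr(circ(5,126)+[-4,68,0],(0,255,0))
    dr([[16,-70,110],[16,-86,110]],(255,0,0))
    cv2.imwrite("pics/ov.png",o)
E
python3 fit2.py
```

```text
[0.55949636 0.08538309 0.02741061] 1.5705125464396215 [ 4.56  1.9   3.52 -5.53 -5.21 -0.86 -0.38  1.21]
0.9 [-123.   65.  156.] [200.3  48.2]
1.0 [-122.   76.  156.] [199.8  26.1]
1.1 [-121.   88.  156.] [201.5   3.9]
1.2 [-118.  100.  156.] [205.1 -18.2]
1.3 [-115.  111.  156.] [210.9 -40. ]
1.4 [-110.  122.  156.] [218.8 -61.3]
1.5 [-104.  132.  156.] [228.8 -81.7]
1.6 [-97. 142. 156.] [ 240.7 -100.9]
1.7 [-89. 151. 156.] [ 254.6 -118.8]
latch 1.0 [  2. -78. 175.] [395.6 300.3]
latch 1.15 [ 12. -78. 176.] [411.1 301.7]
latch 1.3 [ 22. -78. 176.] [426.8 302.5]
latch 1.45 [ 32. -78. 174.] [442.1 302.8]
latch 1.6 [ 41. -78. 171.] [456.3 302.5]
latch 1.75 [ 50. -78. 167.] [469.1 301.6]
latch 1.9 [ 58. -78. 161.] [480.1 300.2]
```

View pics/ov.png

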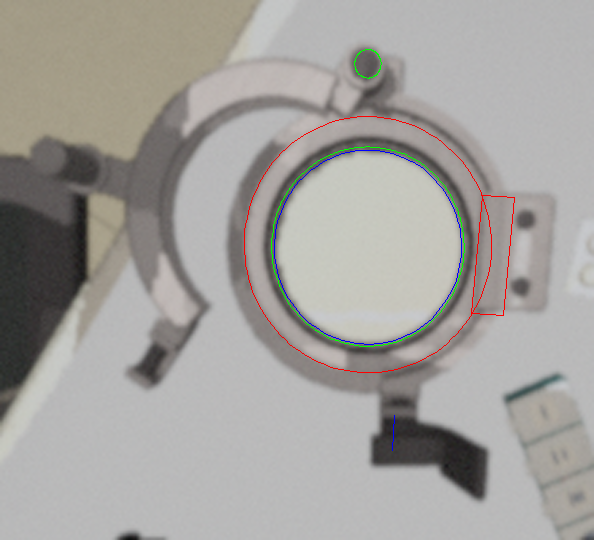

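The overlay matches the flange (red) and the bore floor (green), so the centre is about (0.5595, 0.0854) with yaw about 2 deg. The ring post at (215,121) suggests the ring is open less than 0.7 rad, so I must open it further first.

```bash
cat >> h.py <<'E'
HC=np.array([.5595,.0854]);HY=np.radians(2.2)
def HW(P):
    P=np.asarray(P,float)/1000;c,s=np.cos(HY),np.sin(HY)
    return np.array([HC[0]+c*P[0]-s*P[1],HC[1]+s*P[0]+c*P[1],P[2]])
def post(th,z=156):
    h=np.array([-4,68]);v=np.array([-75,-27])-h;c,s=np.cos(th),np.sin(th)
    return HW([*(h+np.array([[c,s],[-s,c]])@v),z])
E
python3 - <<'E'
from h import *
d=np.load("w2.npz");c=cam("wrist",{"tcp_rot":d["R"],"position":d["p"]})
P=unproj(c,(217*.64,122*.64),.156);h=HW([-4,68,156]);print(P,np.linalg.norm(P-h))
p0=post(0);a=lambda v:np.arctan2(v[1],v[0]);th=(a(p0-h)-a(P-h))%(2*np.pi);print("th",th)
s=bot.read_state();R=mat([np.cos(HY+np.pi/2),np.sin(HY+np.pi/2),0],[0,0,-1.])
P[:2]=post(th)[:2];P[2]=.20
p,Rr=rows(s["position"],s["tcp_rot"],P,R)
P[2]=.122;print("down");p,Rr=rows(p,Rr,P,R,n=4)
print("arc")
for t in np.linspace(th,1.2,7)[1:]:
    q=post(t);q[2]=P[2];p,Rr=rows(p,Rr,q,R)
print(p)
E
```

```text
[0.44486281 0.10591832 0.156     ] 0.11792218142931608
th 0.5548519563693528
0.408 -0.457 0.406 0 -0 0.0015; 0.404 -0.461 0.406 0.0001 -0 0.0015; 0.399 -0.464 0.406 0 -0 0.0015; 0.395 -0.468 0.406 0.0001 -0.0001 0.0015; 0.391 -0.471 0.406 0 -0 0.0015
down
-0 -0 0.39 0 -0 0; -0 -0 0.39 0 -0 0; -0 -0 0.39 0 -0 0; -0 -0 0.39 0 -0 0
arc
0.242 -0.081 0 0 -0 0
0.249 -0.053 0 0 -0 0
0.254 -0.027 0 0 -0 0
0.255 0 0 0 -0 0
0.253 0.028 0 0 -0 0
0.249 0.055 0 0 -0 0
[0.43746636 0.1805436  0.12201424]
```

>>> apply_moves:
  plan: "0.41 -0.455 0.405 0 0 0.0015; 0.405 -0.46 0.405 0 0 0.0015; 0.4 -0.465 0.405 0 0 0.0015; 0.395 -0.47 0.405 0 0 0.0015; 0.39 -0.47 0.405 0 0 0.0015; 0 0 0.39 0 0 0; 0 0 0.39 0 0 0; 0 0 0.39 0 0 0; 0 0 0.39 0 0 0; 0 0 0 0 0 0"

```text
time_s: 4.17
position: [0.442, 0.1051, 0.1193]
tcp_rot: [[-0.036, 0.999, -0.006], [0.999, 0.036, 0.002], [0.002, -0.006, -1.0]]
force: [-0.7, -1.0, 0.0]
opening: 0.999
grasp_force: 0.0
```

>>> apply_moves:
  plan: "0 0 0 0 0 0; 0 0 0 0 0 0; 0 0 0 0 0 0; 0 0 0 0 0 0; 0 0 0 0 0 0; 0 0 0 0 0 0; 0 0 0 0 0 0; 0 0 0 0 0 0"
  gripper: -1

```text
time_s: 4.83
position: [0.4471, 0.1068, 0.1233]
tcp_rot: [[-0.038, 0.999, 0.008], [0.999, 0.038, 0.002], [0.002, 0.008, -1.0]]
force: [4.4, 1.4, 5.1]
opening: 0.48
grasp_force: 3.0
```

>>> apply_moves:
  plan: "0 0 0 0 0 0; 0 0 0 0 0 0; 0 0 0 0 0 0; 0 0 0 0 0 0"

```text
time_s: 5.17
position: [0.4415, 0.1065, 0.1219]
tcp_rot: [[-0.039, 0.999, -0.005], [0.999, 0.039, 0.002], [0.002, -0.005, -1.0]]
force: [-4.2, -0.7, 3.1]
opening: 0.168
grasp_force: 1.8
```

```bash
python3 - <<'E'
from h import *
i=cv2.cvtColor(capture("wrist"),cv2.COLOR_RGB2BGR);j=cv2.cvtColor(capture("scene"),cv2.COLOR_RGB2BGR)
o=np.zeros((400,800,3),np.uint8);o[:,:400]=cv2.resize(j[130:290,100:260],(400,400),interpolation=2);o[:300,400:]=cv2.resize(i,(400,300))
cv2.imwrite("pics/g.png",o)
E
```

```text
(no output)
```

View pics/g.png

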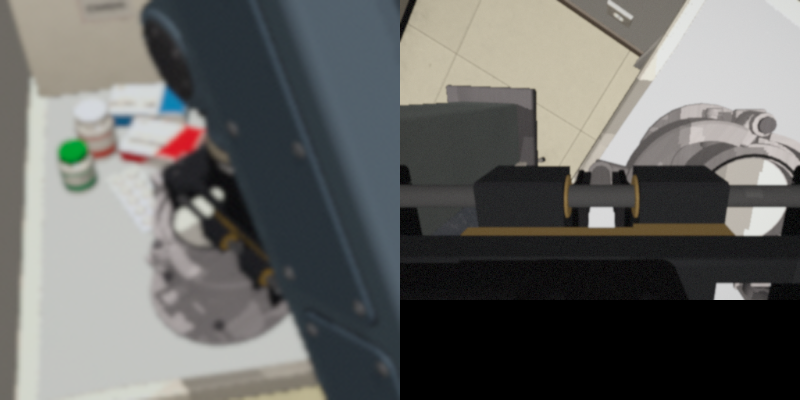

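The post is between the pads: an opening of 0.168 is 14.6 mm, against a 14 mm post. I'll swing the ring further open.

>>> apply_moves:
  plan: "0 0 0 0 0 0; 0 0 0 0 0 0; 0.24 -0.08 0 0 0 0; 0.25 -0.055 0 0 0 0; 0.255 -0.025 0 0 0 0; 0.255 0 0 0 0 0; 0.255 0.03 0 0 0 0; 0.25 0.055 0 0 0 0; 0 0 0 0 0 0; 0 0 0 0 0 0"

```text
time_s: 6.1
position: [0.4367, 0.1817, 0.1218]
tcp_rot: [[-0.039, 0.999, -0.001], [0.999, 0.039, 0.002], [0.002, -0.0, -1.0]]
force: [0.9, -1.1, 1.3]
opening: 0.151
grasp_force: 30.2
```

>>> apply_moves:
  plan: "0 0 0 0 0 0; 0 0 0 0 0 0; 0 0 0 0 0 0; 0 0 -0.3 0 0 0; 0 0 -0.6 0 0 0; 0 0 -0.8 0 0 0; 0 0 -0.8 0 0 0"
  gripper: 0

```text
time_s: 6.68
position: [0.4357, 0.1807, 0.2474]
tcp_rot: [[-0.038, 0.999, -0.004], [0.999, 0.038, 0.001], [0.001, -0.004, -1.0]]
force: [1.3, -0.4, -0.1]
opening: 0.485
grasp_force: 0.0
```

```bash
python3 - <<'E'
from h import *
s=bot.read_state();print(s["time_s"],s["position"])
d=np.load("lid.npz");p,L=d["p"],d["R"]
lz=L[:,2];R=mat(-L[:,1] if L[0,1]<0 else L[:,1],-lz);print(R)
g=p+lz*.0185;a=p+lz*.11
print(a,g)
pp,RR=rows(s["position"],s["tcp_rot"],a+np.array([-.0,0,.03]),R);print("in")
pp,RR=rows(pp,RR,p+lz*.06,R);pp,RR=rows(pp,RR,g,R,n=3)
E
```

```text
6.6833 [0.43567093 0.18074503 0.24741702]
[[ 7.62850865e-01 -5.47813532e-01  3.43451439e-01]
 [-6.46574480e-01 -6.46329294e-01  4.05215851e-01]
 [ 3.91088146e-17 -5.31186198e-01 -8.47255111e-01]]
[ 0.39866594 -0.37777967  0.16228114] [ 0.43009174 -0.34070242  0.08475729]
-0.53 -0.055 0.052 0.0021 0.0049 0.0169; -0.534 0.002 0.036 0.0021 0.0049 0.017; -0.532 0.06 0.019 0.0021 0.0049 0.017; -0.523 0.116 0.002 0.0021 0.0049 0.0169; -0.508 0.171 -0.016 0.0021 0.0049 0.017; -0.486 0.223 -0.034 0.0021 0.0049 0.0169; -0.458 0.273 -0.052 0.0021 0.0049 0.017; -0.424 0.319 -0.069 0.0021 0.0049 0.017; -0.386 0.362 -0.086 0.0021 0.0049 0.0169; -0.342 0.399 -0.103 0.0021 0.0049 0.017
-0.294 0.432 -0.118 0.0021 0.0049 0.0169; -0.243 0.459 -0.132 0.0021 0.0049 0.017; -0.189 0.48 -0.145 0.0021 0.0049 0.0169; -0.132 0.495 -0.156 0.0021 0.0049 0.017; -0.074 0.504 -0.166 0.0021 0.0049 0.017; -0.015 0.506 -0.174 0.0021 0.0049 0.0169; 0.044 0.502 -0.181 0.0022 0.0048 0.017; 0.103 0.492 -0.185 0.0021 0.0049 0.0169; 0.16 0.476 -0.188 0.0022 0.0048 0.017; 0.216 0.453 -0.188 0.0021 0.0049 0.0169
0.268 0.424 -0.186 0.0022 0.0048 0.017
in
0 0.106 0.503 -0 0 -0; 0 0.107 0.502 -0 0 -0; 0 0.106 0.503 -0 0 -0
0 0 0.277 -0 0 -0; 0 0 0.276 -0 0 -0; 0 0 0.277 -0 0 -0
```

>>> apply_moves:
  plan: "-0.53 -0.055 0.05 0.0021 0.0049 0.017; -0.535 0 0.035 0.0021 0.0049 0.017; -0.53 0.06 0.02 0.0021 0.0049 0.017; -0.525 0.115 0 0.0021 0.0049 0.017; -0.51 0.17 -0.015 0.0021 0.0049 0.017; -0.485 0.225 -0.035 0.0021 0.0049 0.017; -0.46 0.275 -0.05 0.0021 0.0049 0.017; -0.425 0.32 -0.07 0.0021 0.0049 0.017; -0.385 0.36 -0.085 0.0021 0.0049 0.017; -0.34 0.4 -0.105 0.0021 0.0049 0.017"

```text
time_s: 7.52
position: [0.4186, -0.0862, 0.2204]
tcp_rot: [[0.862, 0.505, 0.031], [0.471, -0.824, 0.315], [0.185, -0.257, -0.948]]
force: [-0.5, -1.0, 0.4]
opening: 0.5
grasp_force: 0.0
```

>>> apply_moves:
  plan: "-0.295 0.43 -0.12 0.0021 0.0049 0.017; -0.245 0.46 -0.13 0.0021 0.0049 0.017; -0.19 0.48 -0.145 0.0021 0.0049 0.017; -0.13 0.495 -0.155 0.0021 0.0049 0.017; -0.075 0.505 -0.165 0.0021 0.0049 0.017; -0.015 0.505 -0.175 0.0021 0.0049 0.017; 0.045 0.5 -0.18 0.0021 0.0049 0.017; 0.105 0.49 -0.185 0.0021 0.0049 0.017; 0.16 0.475 -0.19 0.0021 0.0049 0.017; 0.215 0.455 -0.19 0.0021 0.0049 0.0165"

```text
time_s: 8.35
position: [0.3999, -0.352, 0.1938]
tcp_rot: [[0.822, -0.472, 0.319], [-0.569, -0.712, 0.412], [0.032, -0.52, -0.854]]
force: [1.0, -0.0, 0.3]
opening: 0.501
grasp_force: 0.0
```

>>> apply_moves:
  plan: "0.27 0.425 -0.185 0.0021 0.0049 0.0165; 0 0 0 0 0 0; 0 0 0 0 0 0"

```text
time_s: 8.6
position: [0.3979, -0.3784, 0.191]
tcp_rot: [[0.761, -0.547, 0.349], [-0.649, -0.646, 0.402], [0.005, -0.533, -0.846]]
force: [0.6, 0.4, 0.1]
opening: 0.499
grasp_force: 0.0
```

```bash
python3 - <<'E'
from h import *
s=bot.read_state();print(s["time_s"],s["position"],s["tcp_rot"])
d=np.load("lid.npz");p,L=d["p"],d["R"]
lz=L[:,2];R=mat(-L[:,1] if L[0,1]<0 else L[:,1],-lz)
pp,RR=rows(s["position"],s["tcp_rot"],p+lz*.06,R,n=4);pp,RR=rows(pp,RR,p+lz*.0185,R,n=3)
E
```

```text
8.6 [ 0.39790284 -0.37841076  0.19098666] [[ 0.76115373 -0.54672152  0.34891343]
 [-0.64854933 -0.64605123  0.4024942 ]
 [ 0.00536371 -0.53264753 -0.84632017]]
-0.001 0.073 0.374 -0.0001 -0.0002 0; -0.001 0.072 0.374 -0.0001 -0.0002 0; -0.001 0.072 0.374 -0 -0.0003 0.0001; 0.001 0.073 0.375 -0.0001 -0.0002 0
-0 -0 0.277 0 -0 0; -0 -0 0.276 0 -0 0; -0.001 -0 0.277 0 -0 0
```

>>> apply_moves:
  plan: "0 0.072 0.374 0 -0.0002 0; 0 0.072 0.374 0 -0.0002 0; 0 0.072 0.374 0 -0.0003 0; 0 0.073 0.374 0 -0.0002 0; 0 0 0.277 0 0 0; 0 0 0.277 0 0 0; 0 0 0.2 0 0 0; 0 0 0.077 0 0 0; 0 0 0 0 0 0; 0 0 0 0 0 0"

```text
time_s: 9.43
position: [0.4315, -0.3393, 0.086]
tcp_rot: [[0.765, -0.545, 0.344], [-0.644, -0.648, 0.406], [0.002, -0.532, -0.847]]
force: [-0.3, 0.0, -0.3]
opening: 0.504
grasp_force: 0.0
```

>>> apply_moves:
  plan: "0 0 0 0 0 0; 0 0 0 0 0 0; 0 0 0 0 0 0; 0 0 0 0 0 0; 0 0 0 0 0 0; 0 0 0 0 0 0; 0 0 0 0 0 0; 0 0 0 0 0 0; 0 0 0 0 0 0; 0 0 0 0 0 0"
  gripper: -1

```text
time_s: 10.27
position: [0.4312, -0.3405, 0.0854]
tcp_rot: [[0.764, -0.546, 0.344], [-0.645, -0.648, 0.404], [0.002, -0.531, -0.847]]
force: [-2.3, -3.8, 0.0]
opening: 0.131
grasp_force: 30.0
```

>>> apply_moves:
  plan: "0 0 -0.1 0 0 0; 0 0 -0.2 0 0 0; 0 0 -0.4 0 0 0; 0 0 -0.5 0 0 0; 0 0 -0.6 0 0 0; 0 0 -0.6 0 0 0; 0 -0.3 -0.5 0 0 0; 0 0 0 0 0 0; 0 0 0 0 0 0"

```text
time_s: 11.02
position: [0.3895, -0.3891, 0.2176]
tcp_rot: [[0.764, -0.545, 0.345], [-0.645, -0.649, 0.404], [0.004, -0.531, -0.848]]
force: [-0.1, 0.2, -4.1]
opening: 0.134
grasp_force: 30.0
```

```bash
python3 - <<'E'
from h import *
s=bot.read_state();im=capture("wrist");t=cv2.cvtColor(capture("top"),cv2.COLOR_RGB2BGR)
print(s["time_s"],s["position"],s["tcp_rot"],s["force"],s["opening"])
np.savez("w3.npz",p=s["position"],R=s["tcp_rot"])
i=cv2.cvtColor(im,cv2.COLOR_RGB2BGR);cv2.imwrite("pics/w3r.png",i);cv2.imwrite("pics/t3r.png",t)
o=np.zeros((600,800,3),np.uint8);o[:312,:416]=cv2.resize(i[100:256,150:358],None,fx=2,fy=2,interpolation=2)
o[:500,420:800]=cv2.resize(t[150:275,290:385],None,fx=4,fy=4,interpolation=2)
cv2.imwrite("pics/w3.png",o)
E
```

```text
11.0167 [ 0.38949243 -0.38908945  0.21759992] [[ 0.76435785 -0.54497482  0.34461503]
 [-0.64478163 -0.64909031  0.40365632]
 [ 0.00370375 -0.53073932 -0.84752702]] [-0.12733964  0.2262484  -4.08892556] 0.1343263139326264
```

View pics/w3.png

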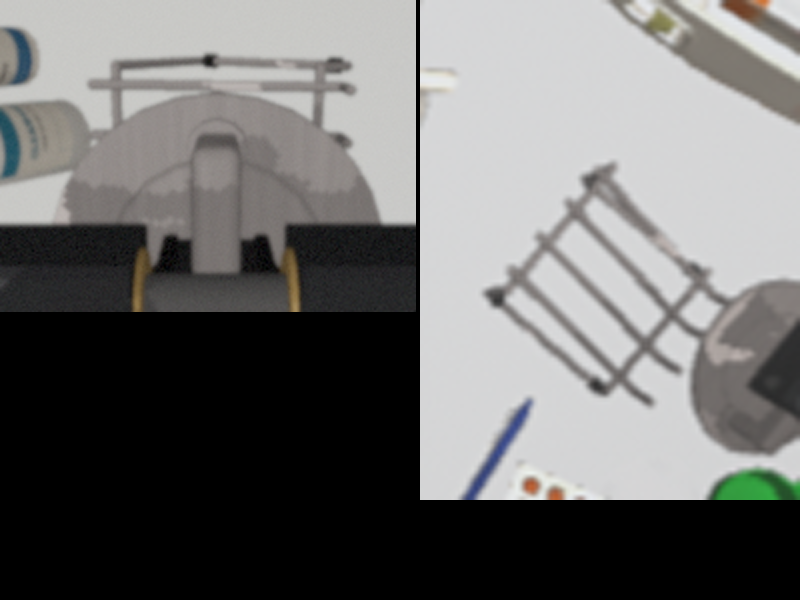

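The lid is held, with the scale reading its 4 N weight. Its far rim is at (217,92) in the crop and its side edges are at about (52,222) and (383,222). I'll solve the held offset from these.

```bash
python3 - <<'E'
from h import *
from scipy.optimize import least_squares
m=camera_model("wrist");f=192/np.tan(np.radians(m["vertical_fov"]/2));T=m["hand_eye"]
c=(f,m["cx"],m["cy"],T[:3,:3],T[:3,3])
i=cv2.imread("pics/w3r.png");g=cv2.cvtColor(i,cv2.COLOR_BGR2GRAY).astype(int)
# edge points along flange: per column scan downward for strongest dark edge between bright desk and grey lid near the predicted curve
def circ(q,r=.052,z=.006):
    t=np.linspace(-.2,np.pi+.2,400);return proj(c,np.c_[q[0]+r*np.sin(t),q[1]+r*np.cos(t),0*t+q[2]-z])
pts=[(52/2+150,222/2+100),(383/2+150,222/2+100),(217/2+150,92/2+100)]
def res(q,pts):
    a=np.r_[circ(q),circ(q,z=0)]
    return [min_signed(q,p) for p in pts]
def min_signed(q,p):
    # back-project pixel onto plane z=q2-.006, distance from circle
    X=unproj(c,p,q[2]-.006);return (np.hypot(X[0]-q[0],X[1]-q[1])-.052)*1000
r=least_squares(res,[0,0,.018],args=(pts,));print(r.x,r.fun)
# refine with auto edges
q=r.x;P=[]
for t in np.linspace(.25,np.pi-.25,60):
    e=proj(c,[[q[0]+.052*np.sin(t),q[1]+.052*np.cos(t),q[2]-.006]])[0]
    o=proj(c,[[q[0]+.058*np.sin(t),q[1]+.058*np.cos(t),q[2]-.006]])[0];n=(o-e)/np.linalg.norm(o-e)
    k=np.arange(-5,5.1,.25);s=cv2.remap(g.astype(np.float32),*(np.float32((e+k[:,None]*n)[:,j:j+1]) for j in(0,1)),1).ravel()
    dd=s[4:]-s[:-4]
    if dd.max()>25 and e[1]<211:P.append(e+k[dd.argmax()+2]*n)
r=least_squares(res,q,args=(P,),loss="soft_l1");print(len(P),r.x,np.abs(r.fun).mean())
for y in(.036,.043):
    print("bar end",y,(proj(c,[[r.x[0]+y,r.x[1],r.x[2]-.044]])[0]-[150,100])*2)
print("bar side",[(proj(c,[[r.x[0]+.025,r.x[1]+s,r.x[2]-.044]])[0]-[150,100])*2 for s in(-.006,.006)])
E
```

```text
[-0.00157398  0.00130495  0.01914735] [9.02056208e-14 9.02056208e-14 2.08166817e-14]
23 [-0.00170795  0.00105206  0.02179188] 0.37505042728967003
bar end 0.036 [217.42531451 173.4533879 ]
bar end 0.043 [217.47244296 144.46855209]
bar side [array([192.63893956, 217.64651121]), array([242.06526477, 217.66133757])]
```

```bash
cat >> h.py <<'E'
HC=np.array([.5578,.0852])
H_LID=.0205;OX=-.0016
def lidtcp(dx,rz,phi,dy=0):
    """TCP pose for lid with +x rim bottom edge at x=52+dx mm, rz mm above the face, tilt phi deg"""
    f=np.radians(phi);xh=np.array([np.cos(HY),np.sin(HY),0]);yh=np.array([-np.sin(HY),np.cos(HY),0]);Z=np.array([0,0,1.])
    lz=np.sin(f)*xh+np.cos(f)*Z;lx=np.cos(f)*xh-np.sin(f)*Z
    rim=HW([52+dx,dy,110+rz]);o=rim-.052*lx
    R=mat(yh,-lz);return o+lz*H_LID-OX*yh,R
E
python3 - <<'E'
from h import *
s=bot.read_state();p,R=s["position"],s["tcp_rot"]
p,R=rows(p,R,p+[0,0,.05],R,n=2)
tA,RA=lidtcp(-16,70,12);print(tA);up=tA.copy();up[2]=.27
p,R=rows(p,R,up,RA);print("dn");p,R=rows(p,R,tA,RA)
E
```

```text
-0.001 -0.267 -0.423 0 0 0; -0.001 -0.266 -0.423 0 0 0
[0.54714491 0.08639185 0.21086343]
-0.175 -0.376 0.232 -0.0014 -0.0066 -0.0163; -0.126 -0.394 0.235 -0.0014 -0.0066 -0.0163; -0.076 -0.406 0.236 -0.0014 -0.0066 -0.0163; -0.024 -0.413 0.234 -0.0014 -0.0066 -0.0163; 0.028 -0.415 0.23 -0.0014 -0.0066 -0.0163; 0.08 -0.411 0.224 -0.0014 -0.0066 -0.0163; 0.131 -0.403 0.217 -0.0014 -0.0066 -0.0163; 0.18 -0.388 0.207 -0.0014 -0.0066 -0.0163; 0.228 -0.369 0.195 -0.0014 -0.0066 -0.0162; 0.272 -0.345 0.181 -0.0014 -0.0066 -0.0163
0.313 -0.317 0.166 -0.0014 -0.0066 -0.0163; 0.35 -0.285 0.15 -0.0014 -0.0066 -0.0162; 0.383 -0.248 0.132 -0.0013 -0.0066 -0.0163; 0.412 -0.209 0.114 -0.0014 -0.0066 -0.0162; 0.435 -0.166 0.095 -0.0014 -0.0066 -0.0163; 0.454 -0.122 0.075 -0.0013 -0.0066 -0.0162; 0.466 -0.075 0.055 -0.0014 -0.0065 -0.0163; 0.473 -0.027 0.035 -0.0013 -0.0066 -0.0162; 0.475 0.021 0.015 -0.0014 -0.0065 -0.0163; 0.47 0.069 -0.003 -0.0013 -0.0066 -0.0162
0.461 0.116 -0.022 -0.0014 -0.0065 -0.0163
dn
-0 0.123 0.578 0 -0 0; -0 0.123 0.579 0 -0 0
```

>>> apply_moves:
  plan: "0 -0.267 -0.423 0 0 0; 0 -0.267 -0.423 0 0 0; -0.175 -0.375 0.23 -0.0014 -0.0066 -0.0163; -0.125 -0.395 0.235 -0.0014 -0.0066 -0.0163; -0.075 -0.405 0.235 -0.0014 -0.0066 -0.0163; -0.025 -0.413 0.235 -0.0014 -0.0066 -0.0163; 0.03 -0.415 0.23 -0.0014 -0.0066 -0.0163; 0.08 -0.41 0.225 -0.0014 -0.0066 -0.0163; 0.13 -0.403 0.217 -0.0014 -0.0066 -0.0163; 0.18 -0.388 0.207 -0.0014 -0.0066 -0.0163"

```text
time_s: 11.95
position: [0.4495, -0.2059, 0.2657]
tcp_rot: [[0.978, 0.209, 0.017], [0.182, -0.882, 0.435], [0.106, -0.422, -0.9]]
force: [0.0, -0.4, -4.5]
opening: 0.131
grasp_force: 30.0
```

>>> apply_moves:
  plan: "0.23 -0.37 0.195 -0.0014 -0.0066 -0.0163; 0.27 -0.345 0.18 -0.0014 -0.0066 -0.0163; 0.315 -0.317 0.165 -0.0014 -0.0066 -0.0163; 0.35 -0.285 0.15 -0.0014 -0.0066 -0.0163; 0.383 -0.248 0.132 -0.0014 -0.0066 -0.0163; 0.412 -0.21 0.115 -0.0014 -0.0066 -0.0163; 0.435 -0.166 0.095 -0.0014 -0.0066 -0.0163; 0.454 -0.122 0.075 -0.0013 -0.0066 -0.0163; 0.466 -0.075 0.055 -0.0013 -0.0066 -0.0163; 0.473 -0.027 0.035 -0.0013 -0.0066 -0.0163"

```text
time_s: 12.78
position: [0.5239, 0.0195, 0.2672]
tcp_rot: [[0.276, 0.935, -0.221], [0.96, -0.256, 0.113], [0.049, -0.244, -0.969]]
force: [0.8, -0.2, -3.9]
opening: 0.133
grasp_force: 30.0
```

>>> apply_moves:
  plan: "0.475 0.02 0.015 -0.0014 -0.0065 -0.0163; 0.47 0.07 -0.003 -0.0014 -0.0065 -0.0163; 0.46 0.116 -0.02 -0.0014 -0.0065 -0.0163; 0 0 0 0 0 0; 0 0 0 0 0 0; 0 0 0 0 0 0"

```text
time_s: 13.28
position: [0.5461, 0.0854, 0.2681]
tcp_rot: [[-0.042, 0.977, -0.21], [0.999, 0.04, -0.01], [-0.002, -0.21, -0.978]]
force: [0.1, -0.1, -3.8]
opening: 0.135
grasp_force: 30.0
```

```bash
python3 - <<'E'
from h import *
s=bot.read_state();p,R=s["position"],s["tcp_rot"];print(s["time_s"],p,R,s["force"],s["joint_positions"].round(0))
cv2.imwrite("pics/w4r.png",cv2.cvtColor(capture("wrist"),cv2.COLOR_RGB2BGR));np.savez("w4.npz",p=p,R=R)
t=capture("top");cv2.imwrite("pics/t4r.png",cv2.cvtColor(t,cv2.COLOR_RGB2BGR))
tA,RA=lidtcp(-16,20,12);p,R=rows(p,R,tA,RA)
E
```

```text
13.2833 [0.54607658 0.0853523  0.26807351] [[-0.04172197  0.97681001 -0.21000352]
 [ 0.99912777  0.04042677 -0.01045841]
 [-0.00172611 -0.21025669 -0.97764469]] [ 0.1476521  -0.09495042 -3.78284988] [-2. 27. 81. -1. 84. -4.]
0.008 0.158 0.697 -0.0001 0.0001 0.0002; 0.008 0.157 0.697 -0.0001 0.0001 0.0001; 0.007 0.156 0.698 -0.0002 0.0002 0.0002
```

>>> apply_moves:
  plan: "0.008 0.157 0.697 0 0.0001 0.0002; 0.008 0.157 0.697 0 0.0001 0.0002; 0.007 0.157 0.697 0 0.0001 0; 0 0 0 0 0 0; 0 0 0 0 0 0; 0 0 0 0 0 0"

```text
time_s: 13.88
position: [0.5503, 0.0851, 0.1642]
tcp_rot: [[-0.037, 0.978, -0.203], [0.999, 0.036, -0.008], [-0.001, -0.203, -0.979]]
force: [0.3, 0.9, -3.1]
opening: 0.137
grasp_force: 30.0
```

```bash
python3 - <<'E'
from h import *
s=bot.read_state();p,R=s["position"],s["tcp_rot"];print(s["time_s"],p,s["force"])
w=cv2.cvtColor(capture("wrist"),cv2.COLOR_RGB2BGR);t=cv2.cvtColor(capture("scene"),cv2.COLOR_RGB2BGR)
cv2.imwrite("pics/w5r.png",w);np.savez("w5.npz",p=p,R=R)
o=np.zeros((440,800,3),np.uint8);o[:,:500]=cv2.resize(w[0:220,130:380],None,fx=2,fy=2,interpolation=2)
o[:300,500:]=cv2.resize(t[150:300,130:280],None,fx=2,fy=2,interpolation=2);cv2.imwrite("pics/w5.png",o)
tA,RA=lidtcp(-16,1.5,12);p,R=rows(p,R,tA,RA)
E
```

```text
13.8833 [0.55034963 0.08506571 0.16422442] [ 0.34322537  0.86445327 -3.07446227]
0.029 0.027 0.441 0.0008 0.0001 -0.0003
```

View pics/w5.png

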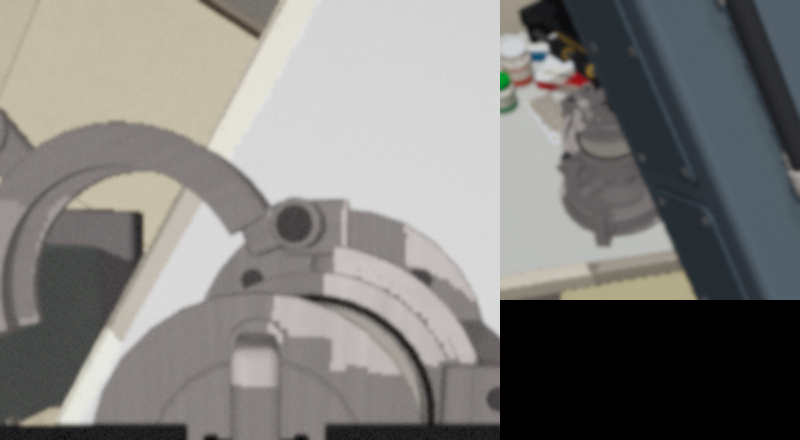

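The lid hangs tipped over the bowl. The hinge head is at (295,222) in the crop and the claw's inner edge at x≈443. I'll compare these with the model.

```bash
python3 - <<'E'
from h import *
d=np.load("w5.npz");c=cam("wrist",{"tcp_rot":d["R"],"position":d["p"]})
X=unproj(c,(130+295/2,222/2),.126);print("pin meas",X,"model",HW([-4,68,126]))
# lid model: far rim row etc
p,R=d["p"],d["R"]
def lp(x,y,z): # tool coords of lid pt: along bar x, along closing y, height z
    return p+R@np.array([OX+x,y,H_LID-z])
for q in [(.052,0,.006),(.043,0,.044),(.03,.0425,.006),(.03,-.0425,.006),(.025,-.006,.044),(.025,.006,.044)]:
    print(q,(proj(c,lp(*q))[0]-[130,0])*2)
print("claw inner corner",[(proj(c,HW([44,23,z]))[0]-[130,0])*2 for z in(121.5,126)],(proj(c,HW([57,23,126]))[0]-[130,0])*2)
E
```

```text
pin meas [0.5531733  0.15389024 0.126     ] model [0.55119258 0.15299633 0.126     ]
(0.052, 0, 0.006) [253.96289378 285.62889808]
(0.043, 0, 0.044) [253.56657415 337.80169663]
(0.03, 0.0425, 0.006) [396.03536566 359.9960912 ]
(0.03, -0.0425, 0.006) [111.93890583 359.86794371]
(0.025, -0.006, 0.044) [228.5796495  412.03479192]
(0.025, 0.006, 0.044) [278.5972209  412.05928495]
claw inner corner [array([433.76470781, 365.96710824]), array([434.85832289, 368.8539275 ])] [477.41525592 370.59765621]
```

```bash
cat >> h.py <<'E'
HC=np.array([.5586,.0856]);H_LID=.021
E
python3 - <<'E'
from h import *
s=bot.read_state();p,R=s["position"],s["tcp_rot"]
for a in[(-16,8,12),(-16,2,12),(-8,2,12),(0,2,12)]:
    t,RA=lidtcp(*a);print(a,t);p,R=rows(p,R,t,RA,n=2)
E
```

```text
(-16, 8, 12) [0.54804879 0.08679584 0.14935251]
0.015 0.002 0.163 0.0006 0.0001 -0.0001; 0.015 0.002 0.162 0.0007 0.0001 -0.0001
(-16, 2, 12) [0.54804879 0.08679584 0.14335251]
0 0.013 0.059 -0 -0 0; 0 0.012 0.059 -0 -0 0
(-8, 2, 12) [0.55604289 0.08710295 0.14335251]
0 0.078 -0.017 -0 -0 0; 0 0.079 -0.017 -0 -0 0
(0, 2, 12) [0.56403699 0.08741005 0.14335251]
-0 0.078 -0.017 -0 -0 0; -0 0.078 -0.016 -0 -0 0
```

>>> apply_moves:
  plan: "0.015 0 0.163 0.0006 0.0001 -0.0001; 0.015 0 0.163 0.0006 0.0001 -0.0001; 0 0.013 0.059 0 0 0; 0 0.013 0.059 0 0 0; 0 0 0 0 0 0; 0 0 0 0 0 0"

```text
time_s: 14.48
position: [0.5457, 0.0873, 0.1406]
tcp_rot: [[-0.04, 0.976, -0.213], [0.999, 0.039, -0.008], [0.001, -0.213, -0.977]]
force: [-0.6, 0.1, -4.4]
opening: 0.138
grasp_force: 30.0
```

>>> apply_moves:
  plan: "0 0.078 -0.017 0 0 0; 0 0.078 -0.017 0 0 0; 0 0 0 0 0 0; 0 0 0 0 0 0"

```text
time_s: 14.82
position: [0.5544, 0.0875, 0.141]
tcp_rot: [[-0.039, 0.977, -0.212], [0.999, 0.039, -0.008], [0.001, -0.212, -0.977]]
force: [-0.2, 0.6, -4.5]
opening: 0.133
grasp_force: 30.0
```

>>> apply_moves:
  plan: "0 0.08 -0.018 0 0 0; 0 0.08 -0.018 0 0 0; 0 0 0 0 0 0; 0 0 0 0 0 0"

```text
time_s: 15.15
position: [0.5623, 0.0878, 0.1409]
tcp_rot: [[-0.039, 0.976, -0.212], [0.999, 0.039, -0.008], [0.001, -0.212, -0.977]]
force: [-0.0, -0.2, -3.8]
opening: 0.133
grasp_force: 30.0
```

```bash
python3 - <<'E'
from h import *
for i in range(1):
    s=bot.read_state();print(s["time_s"],s["position"],s["force"],s["moment"])
w=capture("wrist")
s=bot.read_state();print(s["time_s"],s["position"],s["force"])
print(lidtcp(0,2,12)[0])
E
```

```text
15.15 [0.56234142 0.08784699 0.14086095] [-0.01968993 -0.15036376 -3.81024313] [ 0.07701312 -0.3791092  -0.08218808]
15.2 [0.56195208 0.08788198 0.14083504] [-0.30043916 -0.95499167 -3.95960258]
[0.56403699 0.08741005 0.14335251]
```

>>> apply_moves:
  plan: "0 0.02 -0.004 0 0 0; 0 0.02 -0.004 0 0 0; 0 0 0 0 0 0; 0 0 0 0 0 0"

```text
time_s: 15.53
position: [0.564, 0.088, 0.1409]
tcp_rot: [[-0.039, 0.976, -0.212], [0.999, 0.039, -0.008], [0.001, -0.213, -0.977]]
force: [-0.4, -0.3, -3.4]
opening: 0.131
grasp_force: 30.0
```

>>> apply_moves:
  plan: "0 0.02 -0.004 0 0 0; 0 0.02 -0.004 0 0 0; 0 0 0 0 0 0; 0 0 0 0 0 0"

```text
time_s: 15.87
position: [0.5661, 0.0881, 0.1408]
tcp_rot: [[-0.039, 0.976, -0.212], [0.999, 0.039, -0.008], [0.001, -0.213, -0.977]]
force: [-0.1, -0.1, -4.7]
opening: 0.136
grasp_force: 30.0
```

>>> apply_moves:
  plan: "0 0.02 -0.004 0 0 0; 0 0.01 -0.002 0 0 0; 0 0 0 0 0 0; 0 0 0 0 0 0"

```text
time_s: 16.2
position: [0.5675, 0.0881, 0.1408]
tcp_rot: [[-0.039, 0.976, -0.213], [0.999, 0.039, -0.008], [0.001, -0.213, -0.977]]
force: [-1.2, -0.5, -4.3]
opening: 0.133
grasp_force: 30.0
```

>>> apply_moves:
  plan: "0 0.02 -0.004 0 0 0; 0 0.01 -0.002 0 0 0; 0 0 0 0 0 0; 0 0 0 0 0 0"

```text
time_s: 16.53
position: [0.5681, 0.0882, 0.1408]
tcp_rot: [[-0.039, 0.976, -0.215], [0.999, 0.039, -0.008], [0.001, -0.215, -0.977]]
force: [-3.5, -0.5, -2.1]
opening: 0.131
grasp_force: 30.0
```

>>> apply_moves:
  plan: "0 -0.045 0.01 0 0 0; 0 -0.045 0.01 0 0 0; 0 0 0 0 0 0; 0 0.004 0.02 0 0 0; 0 0 0 0 0 0; 0 0 0 0 0 0"

```text
time_s: 17.03
position: [0.5648, 0.088, 0.1397]
tcp_rot: [[-0.039, 0.976, -0.212], [0.999, 0.039, -0.008], [0.001, -0.212, -0.977]]
force: [-0.1, 0.8, -3.9]
opening: 0.135
grasp_force: 30.0
```

>>> apply_moves:
  plan: "0 0.004 0.02 0 0 0; 0 0 0 0 0 0; 0 0 0 0 0 0"

```text
time_s: 17.28
position: [0.5647, 0.088, 0.1387]
tcp_rot: [[-0.039, 0.976, -0.212], [0.999, 0.039, -0.008], [0.001, -0.212, -0.977]]
force: [0.1, 0.8, -4.5]
opening: 0.134
grasp_force: 30.0
```

>>> apply_moves:
  plan: "0 0.004 0.02 0 0 0; 0 0 0 0 0 0; 0 0 0 0 0 0"

```text
time_s: 17.53
position: [0.5645, 0.088, 0.1382]
tcp_rot: [[-0.039, 0.976, -0.212], [0.999, 0.039, -0.008], [0.001, -0.212, -0.977]]
force: [-0.9, -0.1, 0.2]
opening: 0.131
grasp_force: 30.1
```

>>> apply_moves:
  plan: "0 0.004 0.02 0 0 0; 0 0 0 0 0 0; 0 0 0 0 0 0"

```text
time_s: 17.78
position: [0.5642, 0.088, 0.1377]
tcp_rot: [[-0.04, 0.976, -0.213], [0.999, 0.039, -0.008], [0.0, -0.213, -0.977]]
force: [-3.1, 0.7, 5.4]
opening: 0.139
grasp_force: 30.3
```

```bash
cat >> h.py <<'E'
H_LID=.0181
E
python3 - <<'E'
from h import *
p,R=lidtcp(0.8,-0.9,12.25)
print(p)
for dx,rz,f in[(.5,-.5,9),(.3,-.5,6),(.2,-.5,3),(.2,-.5,0)]:
    t,RA=lidtcp(dx,rz,f);print(f,t);p,R=rows(p,R,t,RA,n=3)
E
```

```text
[0.56435868 0.08742241 0.13782112]
9 [0.56250732 0.08735128 0.13551175]
0 -0.009 0.018 -0.003 -0 -0; -0 -0.009 0.017 -0.003 -0 0; -0 -0.009 0.017 -0.003 -0 0
6 [0.56101358 0.0872939  0.13293633]
-0 -0.007 0.019 -0.0028 -0 0; -0 -0.008 0.018 -0.0028 -0 0; -0 -0.008 0.019 -0.0028 -0 0
3 [0.55975623 0.0872456  0.13029666]
-0 -0.006 0.018 -0.0028 -0 0; -0 -0.007 0.018 -0.0027 -0 0; -0 -0.007 0.018 -0.0028 -0 0
0 [0.55873843 0.0872065  0.1276    ]
-0 -0.006 0.018 -0.0028 -0 0; -0 -0.006 0.019 -0.0028 -0 0; -0 -0.007 0.018 -0.0027 -0 0
```

>>> apply_moves:
  plan: "0 -0.009 0.018 -0.003 0 0; 0 -0.009 0.017 -0.003 0 0; 0 -0.009 0.017 -0.003 0 0; 0 0 0 0 0 0; 0 0 0 0 0 0"

```text
time_s: 18.2
position: [0.5631, 0.0879, 0.135]
tcp_rot: [[-0.039, 0.987, -0.156], [0.999, 0.039, -0.006], [0.001, -0.156, -0.988]]
force: [-0.9, 0.7, 2.0]
opening: 0.133
grasp_force: 30.3
```

>>> apply_moves:
  plan: "0 -0.007 0.018 -0.0028 0 0; 0 -0.008 0.018 -0.0028 0 0; 0 -0.008 0.018 -0.0028 0 0; 0 0 0 0 0 0; 0 0 0 0 0 0"

```text
time_s: 18.62
position: [0.5618, 0.0879, 0.1323]
tcp_rot: [[-0.039, 0.994, -0.104], [0.999, 0.039, -0.004], [0.001, -0.104, -0.995]]
force: [-0.4, 0.0, 3.2]
opening: 0.136
grasp_force: 30.4
```

>>> apply_moves:
  plan: "0 -0.01 0.018 -0.0028 0 0; 0 -0.01 0.018 -0.0028 0 0; 0 -0.01 0.018 -0.0028 0 0; 0 0 0 0 0 0; 0 0 0 0 0 0"

```text
time_s: 19.03
position: [0.5603, 0.0878, 0.1297]
tcp_rot: [[-0.039, 0.998, -0.051], [0.999, 0.039, -0.001], [0.001, -0.051, -0.999]]
force: [0.4, 0.0, 1.9]
opening: 0.135
grasp_force: 30.5
```

>>> apply_moves:
  plan: "0 -0.006 0.018 -0.0028 0 0; 0 -0.006 0.018 -0.0028 0 0; 0 -0.006 0.018 -0.0027 0 0; 0 0 0 0 0 0; 0 0 0 0 0 0"

```text
time_s: 19.45
position: [0.5604, 0.0879, 0.1285]
tcp_rot: [[-0.039, 0.999, 0.004], [0.999, 0.039, 0.001], [0.001, 0.004, -1.0]]
force: [0.5, 1.8, 9.6]
opening: 0.136
grasp_force: 30.0
```

>>> apply_moves:
  plan: "-0.007 -0.015 0 0 0 0; -0.007 -0.015 0 0 0 0; 0 0 0 0 0 0; 0 0 0 0 0 0"

```text
time_s: 19.78
position: [0.5604, 0.0878, 0.1285]
tcp_rot: [[-0.039, 0.999, 0.007], [0.999, 0.039, 0.002], [0.002, 0.007, -1.0]]
force: [3.9, 3.9, 7.8]
opening: 0.141
grasp_force: 30.1
```

>>> apply_moves:
  plan: "0 0 0.01 0 0 0; 0 0 0.01 0 0 0; 0 0 0 0 0 0; 0 0 0 0 0 0"

```text
time_s: 20.12
position: [0.5603, 0.0878, 0.1285]
tcp_rot: [[-0.039, 0.999, 0.007], [0.999, 0.039, 0.002], [0.002, 0.007, -1.0]]
force: [2.0, 3.3, 14.0]
opening: 0.129
grasp_force: 30.1
```

>>> apply_moves:
  plan: "0 0 -0.03 0 0 0; 0 0 0 0 0 0; 0 0 0 0 0 0"

```text
time_s: 20.37
position: [0.5589, 0.0873, 0.1285]
tcp_rot: [[-0.039, 0.999, 0.004], [0.999, 0.039, 0.001], [0.001, 0.004, -1.0]]
force: [2.2, 1.9, 8.3]
opening: 0.131
grasp_force: 30.0
```

>>> apply_moves:
  plan: "0 -0.03 0 0 0 0; 0 -0.03 0 0 0 0; 0 0 0 0 0 0; 0 0 0 0 0 0"

```text
time_s: 20.7
position: [0.5582, 0.0872, 0.1287]
tcp_rot: [[-0.039, 0.999, 0.009], [0.999, 0.039, 0.001], [0.001, 0.009, -1.0]]
force: [6.9, 2.2, 5.2]
opening: 0.135
grasp_force: 30.1
```

>>> apply_moves:
  plan: "0.014 0.045 0 -0.001 0 0; 0 0.045 0 0 0 0; 0 0 0 0 0 0; 0 0 0 0 0 0"

```text
time_s: 21.03
position: [0.5583, 0.0872, 0.1285]
tcp_rot: [[-0.04, 0.999, 0.005], [0.999, 0.04, -0.0], [-0.001, 0.005, -1.0]]
force: [-1.4, -0.9, 12.5]
opening: 0.132
grasp_force: 30.0
```

>>> apply_moves:
  plan: "0 0 0 0 0 0; 0 0 0 0 0 0; 0 0 0 0 0 0; 0 0 0 0 0 0; 0 0 0 0 0 0"
  gripper: -0.3

```text
time_s: 21.45
position: [0.5577, 0.0877, 0.1265]
tcp_rot: [[-0.039, 0.999, 0.004], [0.999, 0.039, 0.001], [0.001, 0.004, -1.0]]
force: [0.3, -0.2, 1.1]
opening: 0.334
grasp_force: 0.0
```

>>> apply_moves:
  plan: "0 0 -0.3 0 0 0; 0 0 -0.6 0 0 0; 0 0 -0.7 0 0 0; -0.3 0 -0.7 0 0 0; -0.5 0 -0.6 0 0 0; -0.6 0 -0.5 0 0 0; 0 0 0 0 0 0; 0 0 0 0 0 0"

```text
time_s: 22.12
position: [0.5608, 0.0164, 0.2985]
tcp_rot: [[-0.037, 0.999, 0.009], [0.999, 0.037, 0.001], [0.0, 0.009, -1.0]]
force: [0.3, 0.2, -0.3]
opening: 0.352
grasp_force: 0.0
```

```bash
python3 - <<'E'
from h import *
s=bot.read_state();p,R=s["position"],s["tcp_rot"];print(s["time_s"],p,R[:,2])
w=cv2.cvtColor(capture("wrist"),cv2.COLOR_RGB2BGR);np.savez("w6.npz",p=p,R=R);cv2.imwrite("pics/w6r.png",w)
cv2.imwrite("pics/w6.png",cv2.resize(w[0:220,60:360],None,fx=2.6,fy=2.6,interpolation=2))
c=cam("wrist",{"tcp_rot":R,"position":p})
HC[:]=.5595,.0856
for n,P in[("flangeL",[-52,0,116]),("R",[52,0,116]),("T",[0,52,116]),("bar+",[0,43,154]),("bar-",[0,-43,154]),("pin",[-4,68,126]),("clawL",[44,23,126]),("clawL-",[44,-23,126])]:
    print(n,((proj(c,HW(P))[0]-[60,0])*2.6).round(0))
E
```

```text
22.1167 [0.56079654 0.01639864 0.29847693] [ 9.29218124e-03  5.16905866e-04 -9.99956693e-01]
flangeL [390. 295.]
R [634. 295.]
T [512. 164.]
bar+ [513. 172.]
bar- [513. 407.]
pin [502. 116.]
clawL [620. 236.]
clawL- [617. 351.]
```

View pics/w6.png

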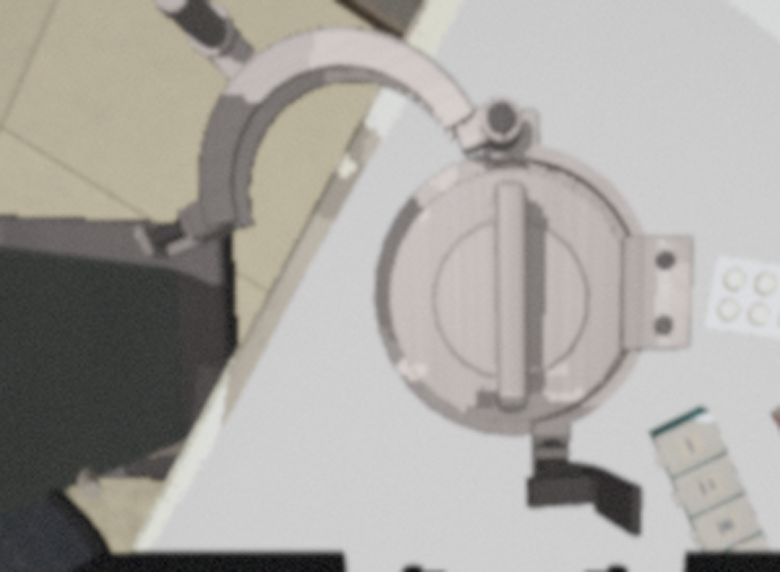

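The lid lies on the bowl with its rim under the claw (claw edge x≈624). The bar is centred at (511,295), as the model predicts. The ring is open with its post at (180,10). I'll check that the lid is flush by touching the handle's top with closed fingers.

>>> apply_moves:
  plan: "0.3 -0.01 0 0 0 0; 0.5 -0.01 0 0 0 0; 0.45 0 0.2 0 0 0; 0.13 0 0.6 0 0 0; 0 0 0.6 0 0 0; 0 0 0.7 0 0 0; 0 0 0.57 0 0 0; 0 0 0 0 0 0; 0 0 0 0 0 0"
  gripper: -1

```text
time_s: 22.92
position: [0.5547, 0.0878, 0.1611]
tcp_rot: [[-0.041, 0.999, -0.001], [0.999, 0.041, 0.001], [0.002, -0.001, -1.0]]
force: [0.1, -0.4, -0.2]
opening: 0.004
grasp_force: 0.0
```

>>> apply_moves:
  plan: "0 0 0.06 0 0 0; 0 0 0.04 0 0 0; 0 0 0.02 0 0 0; 0 0 0.02 0 0 0; 0 0 0 0 0 0; 0 0 0 0 0 0"

```text
time_s: 23.42
position: [0.5575, 0.0866, 0.1573]
tcp_rot: [[-0.039, 0.999, 0.007], [0.999, 0.039, 0.001], [0.001, 0.007, -1.0]]
force: [-0.1, 0.4, -0.4]
opening: 0.004
grasp_force: 0.0
```

>>> apply_moves:
  plan: "0 0.01 0.02 0 0 0; 0 0.01 0.02 0 0 0; 0 0 0 0 0 0; 0 0 0 0 0 0"

```text
time_s: 23.75
position: [0.5582, 0.0867, 0.1545]
tcp_rot: [[-0.039, 0.999, 0.006], [0.999, 0.039, 0.001], [0.001, 0.006, -1.0]]
force: [0.1, -0.4, 0.3]
opening: 0.005
grasp_force: 0.0
```

>>> apply_moves:
  plan: "0 0 0.02 0 0 0; 0 0 0.02 0 0 0; 0 0 0 0 0 0; 0 0 0 0 0 0"

```text
time_s: 24.08
position: [0.5583, 0.0867, 0.1544]
tcp_rot: [[-0.04, 0.999, 0.007], [0.999, 0.04, 0.001], [0.0, 0.007, -1.0]]
force: [-2.9, -0.6, 10.6]
opening: 0.006
grasp_force: 5.3
```

```bash
cat >> h.py <<'E'
HC=np.array([.5595,.0856])
E
python3 - <<'E'
from h import *
s=bot.read_state();p,R=s["position"],s["tcp_rot"];RT=mat([-np.sin(HY),np.cos(HY),0],[0,0,-1.])
print(post(1.2)); P=np.array([.4362,.1812,.20])
h=HW([-4,68,0]);print("radius",np.hypot(*(P-h)[:2]),"th",(np.arctan2(*(post(0)-h)[1::-1])-np.arctan2(*(P-h)[1::-1]))%6.283)
p,R=rows(p,R,p+[0,0,.05],RT,n=2);p,R=rows(p,R,P,RT);P[2]=.13;p,R=rows(p,R,P,RT,n=3)
print("arc")
o=[]
for t in np.linspace(1.2,0,17)[1:]:
    q=post(t)+P-post(1.2)*0-P;q[2]=.13;d=RT.T@(q-p)/.05;d=d.round(3);p=p+RT@d*.05;o.append(f"{d[0]:g} {d[1]:g} 0 0 0 0")
print("; ".join(o),p)
E
```

```text
[0.43748685 0.18073709 0.156     ]
radius 0.11995916733877228 th 1.201096641354673
0 0.004 -0.5 0.0006 -0 0.0001; 0 0.001 -0.5 0.0005 -0.0001 0.0001
0.397 -0.473 0.017 0 0 0; 0.396 -0.474 0.018 0 0 0; 0.397 -0.473 0.017 0 0 0; 0.396 -0.474 0.018 0 0 0; 0.397 -0.473 0.017 0 0 0
0 -0 0.467 0 0 0; 0 -0 0.467 0 0 0; 0 -0 0.466 0 0 0
arc
-0.183 -0.016 0 0 0 0; -0.176 -0.028 0 0 0 0; -0.177 -0.015 0 0 0 0; -0.178 -0.001 0 0 0 0; -0.177 0.011 0 0 0 0; -0.177 0.025 0 0 0 0; -0.173 0.039 0 0 0 0; -0.171 0.051 0 0 0 0; -0.166 0.063 0 0 0 0; -0.16 0.076 0 0 0 0; -0.155 0.088 0 0 0 0; -0.148 0.099 0 0 0 0; -0.14 0.11 0 0 0 0; -0.131 0.121 0 0 0 0; -0.121 0.129 0 0 0 0; -0.112 0.139 0 0 0 0 [0.48561323 0.05575369 0.13001828]
```

>>> apply_moves:
  plan: "0 0 -0.5 0.0005 0 0; 0 0 -0.5 0.0005 0 0; 0.397 -0.473 0.017 0 0 0; 0.397 -0.473 0.017 0 0 0; 0.397 -0.473 0.017 0 0 0; 0.397 -0.473 0.017 0 0 0; 0.397 -0.473 0.017 0 0 0; 0 0 0 0 0 0; 0 0 0 0 0 0; 0 0 0 0 0 0"
  gripper: 0.2

```text
time_s: 24.92
position: [0.4369, 0.1813, 0.1988]
tcp_rot: [[-0.04, 0.999, 0.002], [0.999, 0.04, 0.001], [0.001, 0.002, -1.0]]
force: [1.5, -0.5, -0.2]
opening: 0.584
grasp_force: 0.0
```

>>> apply_moves:
  plan: "0 0 0.467 0 0 0; 0 0 0.467 0 0 0; 0 0 0.467 0 0 0; 0 0 0 0 0 0; 0 0 0 0 0 0"

```text
time_s: 25.33
position: [0.4365, 0.1805, 0.1277]
tcp_rot: [[-0.038, 0.999, -0.002], [0.999, 0.038, 0.0], [0.0, -0.002, -1.0]]
force: [-1.1, -0.2, 0.3]
opening: 0.6
grasp_force: 0.0
```

>>> apply_moves:
  plan: "0 0 0 0 0 0; 0 0 0 0 0 0; 0 0 0 0 0 0; 0 0 0 0 0 0; 0 0 0 0 0 0; 0 0 0 0 0 0; 0 0 0 0 0 0; 0 0 0 0 0 0; 0 0 0 0 0 0; 0 0 0 0 0 0"
  gripper: -1

```text
time_s: 26.17
position: [0.4367, 0.1813, 0.1287]
tcp_rot: [[-0.039, 0.999, 0.002], [0.999, 0.039, 0.001], [0.001, 0.002, -1.0]]
force: [1.7, -0.4, 2.6]
opening: 0.147
grasp_force: 30.0
```

>>> apply_moves:
  plan: "-0.18 -0.025 0 0 0 0; -0.177 -0.028 0 0 0 0; -0.177 -0.015 0 0 0 0; -0.178 0 0 0 0 0; -0.177 0.011 0 0 0 0; -0.177 0.025 0 0 0 0; -0.173 0.039 0 0 0 0; -0.171 0.051 0 0 0 0; 0 0 0 0 0 0; 0 0 0 0 0 0"

```text
time_s: 27.0
position: [0.4398, 0.1097, 0.1286]
tcp_rot: [[-0.039, 0.999, -0.004], [0.999, 0.039, -0.0], [-0.0, -0.004, -1.0]]
force: [-2.7, -0.2, 8.3]
opening: 0.149
grasp_force: 30.0
```

```bash
python3 - <<'E'
from h import *
s=bot.read_state();P=s["position"];print(P,s["force"],post(.6))
h=HW([-4,68,0]);print("radius",np.hypot(*(P-h)[:2]),"th",(np.arctan2(*(post(0)-h)[1::-1])-np.arctan2(*(P-h)[1::-1]))%6.283)
E
```

```text
[0.43981288 0.10968593 0.12862668] [-2.69898268 -0.16647022  8.31818456] [0.44220636 0.11079866 0.156     ]
radius 0.12123372949134444 th 0.5985250788050815
```

>>> apply_moves:
  plan: "0 0 -0.03 0 0 0; -0.166 0.063 0 0 0 0; -0.16 0.076 0 0 0 0; -0.155 0.088 0 0 0 0; -0.148 0.1 0 0 0 0; 0 0 0 0 0 0; 0 0 0 0 0 0"

```text
time_s: 27.58
position: [0.4553, 0.078, 0.1288]
tcp_rot: [[-0.04, 0.999, -0.01], [0.999, 0.04, -0.002], [-0.001, -0.01, -1.0]]
force: [-7.0, -3.5, -2.1]
opening: 0.152
grasp_force: 30.0
```

>>> apply_moves:
  plan: "-0.14 0.11 0 0 0 0; -0.131 0.121 0 0 0 0; -0.06 0.065 0 0 0 0; 0 0 0 0 0 0; 0 0 0 0 0 0"

```text
time_s: 28.0
position: [0.4689, 0.0611, 0.1287]
tcp_rot: [[-0.042, 0.999, -0.014], [0.999, 0.042, -0.004], [-0.003, -0.014, -1.0]]
force: [-9.2, -9.2, 0.9]
opening: 0.153
grasp_force: 30.0
```

```bash
python3 - <<'E'
from h import *
s=bot.read_state();P=s["position"];print(P,s["force"],post(0))
h=HW([-4,68,0]);print("radius",np.hypot(*(P-h)[:2]),"th",(np.arctan2(*(post(0)-h)[1::-1])-np.arctan2(*(P-h)[1::-1]))%6.283)
E
```

```text
[0.46894413 0.0611028  0.12872867] [-9.16716779 -9.15291365  0.88319031] [0.48559175 0.05574082 0.156     ]
radius 0.12476152033021347 th 0.13466585884617732
```

```bash
python3 - <<'E'
from h import *
from scipy.optimize import least_squares
Q=np.array([[.4367,.1813],[.4398,.1097],[.4553,.078],[.4689,.0611]])
r=least_squares(lambda c:np.hypot(*(Q-c).T)-.119,[.553,.153]);print(r.x,r.fun*1000)
r=least_squares(lambda c:np.hypot(*(Q-c[:2]).T)-c[2],[.553,.153,.119]);print(r.x,r.fun*1000)
print(HW([-4,68,0]));s=bot.read_state();print(s["moment"],s["tau"].round(1),s["joint_positions"].round(1))
t=cv2.cvtColor(capture("top"),cv2.COLOR_RGB2BGR);cv2.imwrite("pics/t7.png",t);w=cv2.cvtColor(capture("wrist"),cv2.COLOR_RGB2BGR);cv2.imwrite("pics/w7.png",w);np.savez("w7.npz",p=s["position"],R=s["tcp_rot"])
E
```

```text
[0.55147028 0.14785227] [ 0.5448325  -0.99217388 -0.13847281  0.76563774]
[0.56371688 0.15088862 0.13060364] [ 0.00317321 -0.02073121  0.03698003 -0.01942201]
[0.55289258 0.15339633 0.        ]
[-1.47113327  1.52761118  0.28417656] [  3.1 -35.5 -16.3   2.2  -2.5   0.3] [ -6.   27.7 108.2  -0.4  44.9  -8.1]
```

>>> apply_moves:
  plan: "0 0 0 0 0 0; 0 0 0 0 0 0; 0 0 0 0 0 0; 0 0 0 0 0 0"
  gripper: -0.45

```text
time_s: 28.43
position: [0.4744, 0.0631, 0.1298]
tcp_rot: [[-0.039, 0.999, -0.001], [0.999, 0.039, -0.0], [-0.0, -0.001, -1.0]]
force: [-3.6, -2.5, -0.8]
opening: 0.267
grasp_force: 1.6
```

```bash
python3 - <<'E'
from h import *
s=bot.read_state();p,R=s["position"],s["tcp_rot"];print(p,s["force"],s["opening"],post(0),post(.1))
i=capture("wrist");cv2.imwrite("pics/w8.png",cv2.cvtColor(i,cv2.COLOR_RGB2BGR))
c=cam("wrist",{"tcp_rot":R,"position":p})
for th in(0,.05,.1,.15,.2):
    u=proj(c,post(th))[0];print(th,u.round(0))
g=cv2.cvtColor(i,cv2.COLOR_RGB2GRAY);print(proj(c,p+R@[0,0,-.019])[0])
t=cv2.cvtColor(capture("top"),cv2.COLOR_RGB2GRAY);ct=cam("top")
for y in range(188,262,5):print(y,g[y,215:300:5])
E
```

```text
[0.47441096 0.06310559 0.12978061] [-3.61459321 -2.4724598  -0.80161124] 0.2674712599319385 [0.48559175 0.05574082 0.156     ] [0.47617869 0.06294756 0.156     ]
0 [279. 268.]
0.05 [269. 261.]
0.1 [260. 254.]
0.15 [252. 246.]
0.2 [243. 238.]
[256.85770271 247.40161867]
188 [217 217 216 217 217 217 216 217 217 217 217 166 163  98 131 130 131]
193 [218 216 217 218 217 217 218 217 217 216 216 208 162 103 127 129 131]
198 [218 217 215 218 217 217 218 217 215 208 182 145 100 113 130 130 131]
203 [218 217 217 217 217 198 134 119 103 114 119 128 126 116 131 131 129]
208 [216 217 216 218 216 132 122 110 124 125 128 126 131 117 130 126 128]
213 [219 217 217 217 181 117  86  90  93 119 121 132 130 125 125 131 128]
218 [216 205  78 202 139  90  90  92  91  93 126 128 129 116 110  39 118]
223 [216 106   8  20  20  87  89  93  93  94 131 134 145  30  26  21  64]
228 [215  11  18  18  31  91  89  95  91  91 217 215 217  34  21  11  22]
233 [137  17  20  17  50 105 128 133 116  96 217 216 218  28  22  19  14]
238 [51 54 56 54 57 61 60 58 61 60 69 68 69 59 59 54 58]
243 [67 68 66 68 67 66 69 69 68 65 67 70 68 65 70 68 70]
248 [74 73 75 74 76 74 72 73 74 75 72 74 74 70 73 72 73]
253 [71 77 75 77 77 78 74 77 79 73 78 75 73 77 74 74 75]
258 [75 71 76 74 74 75 72 75 73 71 75 74 73 74 73 75 75]
```

>>> apply_moves:
  plan: "0.09 0 0 0 0 0; 0.09 0 0 0 0 0; 0 0 0 0 0 0; 0 0 0 0 0 0"

```text
time_s: 28.87
position: [0.4747, 0.0737, 0.13]
tcp_rot: [[-0.04, 0.999, 0.001], [0.999, 0.04, 0.001], [0.001, 0.001, -1.0]]
force: [-2.4, -1.5, 0.1]
opening: 0.276
grasp_force: 1.1
```

```bash
cat > seep.py <<'E'
from h import *
s=bot.read_state();p,R=s["position"],s["tcp_rot"];print(s["time_s"],p,s["force"],s["opening"])
i=capture("wrist");c=cam("wrist",{"tcp_rot":R,"position":p});g=cv2.cvtColor(i,cv2.COLOR_RGB2GRAY)
print(proj(c,p+R@[0,0,-.026])[0].round())
for y in range(196,240,4):print(y,g[y,215:300:4])
E
python3 seep.py
```

```text
28.8667 [0.47468607 0.07368825 0.13001666] [-2.43482652 -1.51031771  0.09737895] 0.27552149151422894
[257. 253.]
196 [217 217 217 216 217 216 217 217 217 217 217 217 216 190 161 162  85 122
 128 129 132 129]
200 [216 216 216 216 218 217 217 216 216 217 218 217 218 214 157 159  88 124
 129 130 131 128]
204 [217 217 217 217 217 219 217 218 217 217 217 216 217 218 161 157  95 124
 131 130 131 126]
208 [217 216 217 216 217 217 218 217 216 218 217 217 215 217 201 157 103 128
 132 130 131 128]
212 [217 217 216 217 217 217 217 217 218 217 217 216 216 214 207 137 107 129
 131 132 129 129]
216 [217 217 193 203 217 218 216 216 211 201 176 146 114 101 100 105 110 128
 122 108 126 130]
220 [217 187  19  60 103 115 196 112 107 118 100 112 118 127 130 132  79  57
  38  15  67 129]
224 [217 102  22  24  29  46 133 132 126 126 130 123 143 157 156 155 101  30
  28  13  22 130]
228 [209  30  12  15  24  37 131  96  91  92  95 125 130 142 145 142  90  24
  23  18   3 100]
232 [137  13   0  23  23  30 109  89  89  94  92  95 125 130 129 131  73  27
  26  18  18  37]
236 [ 37  39  40  36  39  38  72  71  74  71  73  70  96 100  98  98  59  41
  40  40  35  37]
```

>>> apply_moves:
  plan: "-0.06 0.06 0 0 0 0; -0.06 0.06 0 0 0 0; 0 0 0 0 0 0; 0 0 0 0 0 0"

```text
time_s: 29.25
position: [0.4823, 0.0671, 0.1302]
tcp_rot: [[-0.038, 0.999, 0.003], [0.999, 0.038, 0.001], [0.001, 0.003, -1.0]]
force: [0.0, 0.5, 0.3]
opening: 0.277
grasp_force: 0.0
```

>>> apply_moves:
  plan: "-0.06 0.06 0 0 0 0; -0.06 0.06 0 0 0 0; 0 0 0 0 0 0; 0 0 0 0 0 0"

```text
time_s: 29.58
position: [0.4876, 0.0614, 0.13]
tcp_rot: [[-0.039, 0.999, 0.001], [0.999, 0.039, 0.001], [0.0, 0.001, -1.0]]
force: [0.2, -0.3, -0.1]
opening: 0.274
grasp_force: 0.0
```

```bash
python3 seep.py
```

```text
29.5833 [0.48758082 0.0613697  0.12995009] [ 0.20442605 -0.34676287 -0.14391974] 0.27447382000172516
[257. 253.]
196 [217 217 217 217 217 217 216 217 218 216 218 197 161 163 160 106 129 131
 131 131 128 130]
200 [217 218 218 218 217 217 217 216 217 217 217 216 159 164 161 115 126 133
 131 131 130 132]
204 [215 217 217 218 218 218 217 216 218 216 218 218 199 162 163 132 124 130
 131 132 130 130]
208 [217 218 216 217 218 217 216 217 216 218 217 218 217 167 138 103 123 131
 129 130 128 131]
212 [218 218 218 216 217 217 217 217 217 216 212 184 128  99 108 119 119 129
 132 131 130 129]
216 [217 216 194 203 217 217 217 214 189 133  99 105 119 125 131 131 118 129
 124 107 126 130]
220 [217 187  23  56 102 114 195 114 127 132 128 116 130 130 134 130  88  56
  47  18  64 129]
224 [217 107  15  23  23  49 136 133 111 102 113 129 117 153 159 157  84  22
  23   1  22 125]
228 [209  30  14  18  25  37 131  93  91  92  88 102 135 135 142 141  81  26
  20   8   9 101]
232 [140  11  14  21  25  36 120  86  93  94  92  90 127 123 128 130  68  26
  29  17  11  38]
236 [ 36  35  38  40  35  38  82  70  72  73  72  73  93  96  94 134  91  37
  41  33  37  37]
```

>>> apply_moves:
  plan: "-0.03 0.04 0 0 0 0; -0.03 0.04 0 0 0 0; 0 0 0 0 0 0; 0 0 0 0 0 0"

```text
time_s: 29.97
position: [0.4908, 0.0586, 0.1298]
tcp_rot: [[-0.039, 0.999, -0.0], [0.999, 0.039, 0.0], [0.0, -0.0, -1.0]]
force: [-1.6, 0.6, 0.9]
opening: 0.277
grasp_force: 0.3
```

>>> apply_moves:
  plan: "-0.03 0.04 0 0 0 0; -0.03 0.04 0 0 0 0; 0 0 0 0 0 0; 0 0 0 0 0 0"

```text
time_s: 30.3
position: [0.491, 0.0571, 0.1291]
tcp_rot: [[-0.039, 0.999, -0.009], [0.999, 0.039, 0.003], [0.003, -0.009, -1.0]]
force: [-5.8, 3.0, 2.8]
opening: 0.274
grasp_force: 2.9
```

```bash
cat >> h.py <<'E'
def latch(a,off=0,w=15):
    b=np.arctan2(23.5,62)+a;T=np.array([16-66.3*np.cos(b),110+66.3*np.sin(b)])
    n=np.array([np.sin(a),np.cos(a)]);t=np.array([np.cos(a),-np.sin(a)]);s=-w+25*np.sin(a)
    C=T+s*t+off*n;return HW([C[0]+w,-78,C[1]])
E
python3 - <<'E'
from h import *
s=bot.read_state();p,R=s["position"],s["tcp_rot"];RT=mat([-np.sin(HY),np.cos(HY),0],[0,0,-1.])
# after backing off 5mm and up 9cm
p,R=rows(p,R,p+[-.0035,0,0],RT,n=1);q=p.copy();q[2]=.235;p,R=rows(p,R,q,RT,n=3)
st=latch(1.75,12);print(st);q=st.copy();q[2]=.235;p,R=rows(p,R,q,RT);p,R=rows(p,R,st,RT,n=2)
print("push")
A=np.linspace(1.75,0,25)
o=[]
for a in A:
    q=latch(a);d=(RT.T@(q-p)/.05).round(3);p=p+RT@d*.05;o.append(" ".join(f"{v:g}" for v in d)+" 0 0 0")
for i in range(0,25,9):print("; ".join(o[i:i+9]))
print(A.round(2),p,latch(1.0),latch(.5))
E
```

```text
0.003 -0.07 0.001 -0.0014 -0.0005 0.0001
-0 0 -0.706 0 0 0; -0 0 -0.706 0 0 0; -0 0 -0.706 0 0 0
[0.63770825 0.01054692 0.15522986]
-0.209 0.593 0 0 0 0; -0.209 0.594 0 0 0 0; -0.209 0.593 0 0 0 0; -0.209 0.594 0 0 0 0; -0.21 0.593 0 0 0 0
0 -0 0.798 0 0 0; 0 -0 0.798 0 0 0
push
0 -0.236 -0.043 0 0 0; 0 -0.072 -0.04 0 0 0; 0 -0.073 -0.037 0 0 0; 0 -0.076 -0.034 0 0 0; 0 -0.079 -0.031 0 0 0; 0 -0.081 -0.028 0 0 0; 0 -0.084 -0.024 0 0 0; 0 -0.087 -0.021 0 0 0; 0 -0.09 -0.016 0 0 0
0 -0.093 -0.011 0 0 0; 0 -0.096 -0.006 0 0 0; 0 -0.098 0 0 0 0; 0 -0.101 0.007 0 0 0; 0 -0.102 0.013 0 0 0; 0 -0.104 0.021 0 0 0; 0 -0.105 0.028 0 0 0; 0 -0.105 0.037 0 0 0; 0 -0.104 0.046 0 0 0
0 -0.103 0.055 0 0 0; 0 -0.101 0.064 0 0 0; 0 -0.098 0.073 0 0 0; 0 -0.093 0.082 0 0 0; 0 -0.088 0.091 0 0 0; 0 -0.082 0.1 0 0 0; 0 -0.074 0.108 0 0 0
[1.75 1.68 1.6  1.53 1.46 1.39 1.31 1.24 1.17 1.09 1.02 0.95 0.88 0.8
 0.73 0.66 0.58 0.51 0.44 0.36 0.29 0.22 0.15 0.07 0.  ] [0.51655715 0.00587877 0.13351004] [0.58301749 0.00844592 0.1697844 ] [0.54771893 0.00708988 0.16178953]
```

>>> apply_moves:
  plan: "0 -0.06 0 0 0 0; 0 -0.06 0 0 0 0; 0 0 0 0 0 0; 0 0 -0.3 0 0 0; 0 0 -0.6 0 0 0; 0 0 -0.7 0 0 0; 0 0 -0.5 0 0 0; 0 0 0 0 0 0; 0 0 0 0 0 0"

```text
time_s: 31.05
position: [0.4907, 0.0554, 0.2366]
tcp_rot: [[-0.039, 0.999, 0.006], [0.999, 0.039, -0.0], [-0.0, 0.006, -1.0]]
force: [0.4, -0.7, -0.5]
opening: 0.277
grasp_force: 0.0
```

```bash
python3 - <<'E'
from h import *
s=bot.read_state();p,R=s["position"],s["tcp_rot"];RT=mat([-np.sin(HY),np.cos(HY),0],[0,0,-1.]);print(s["time_s"],p,s["force"])
st=latch(1.75,12);q=st.copy();q[2]=.235;p,R=rows(p,R,q,RT)
E
```

```text
31.05 [0.49069459 0.05536313 0.2365841 ] [ 0.38764338 -0.72244041 -0.45408135]
-0.202 0.58 0.01 0.0002 0 0; -0.202 0.581 0.009 0.0002 0 0; -0.202 0.581 0.008 0.0002 0 0.0001; -0.202 0.58 0.008 0.0002 0 0; -0.203 0.581 0.006 0.0001 0.0001 0.0001
```

>>> apply_moves:
  plan: "-0.202 0.58 0.01 0 0 0; -0.202 0.58 0.01 0 0 0; -0.202 0.58 0.008 0 0 0; -0.202 0.58 0.008 0 0 0; -0.202 0.58 0.005 0 0 0; 0 0 0 0 0 0; 0 0 0 0 0 0; 0 0 0 0 0 0"
  gripper: -1

```text
time_s: 31.72
position: [0.6342, 0.0111, 0.2307]
tcp_rot: [[-0.039, 0.999, -0.005], [0.999, 0.039, 0.001], [0.002, -0.005, -1.0]]
force: [-0.5, 0.6, 0.3]
opening: 0.002
grasp_force: 0.0
```

>>> apply_moves:
  plan: "0 0 0.5 0 0 0; 0 0 0.5 0 0 0; 0 0 0.6 0 0 0; 0 0 0 0 0 0; 0 0 0 0 0 0; 0 0 0 0 0 0"

```text
time_s: 32.22
position: [0.6359, 0.0112, 0.1539]
tcp_rot: [[-0.04, 0.999, 0.001], [0.999, 0.04, 0.0], [0.0, 0.001, -1.0]]
force: [-0.1, -0.2, -0.5]
opening: 0.008
grasp_force: 0.0
```

>>> apply_moves:
  plan: "-0.01 -0.2 -0.06 0 0 0; 0 -0.072 -0.045 0 0 0; 0 -0.073 -0.037 0 0 0; 0 -0.076 -0.034 0 0 0; 0 -0.079 -0.031 0 0 0; 0 -0.081 -0.028 0 0 0; 0 -0.084 -0.024 0 0 0; 0 -0.087 -0.021 0 0 0; 0 -0.09 -0.016 0 0 0; 0 0 0 0 0 0"

```text
time_s: 33.05
position: [0.5926, 0.0088, 0.1676]
tcp_rot: [[-0.039, 0.999, -0.001], [0.999, 0.039, 0.001], [0.001, -0.001, -1.0]]
force: [-0.3, -0.7, -0.9]
opening: 0.007
grasp_force: 0.0
```

>>> apply_moves:
  plan: "0 -0.093 -0.011 0 0 0; 0 -0.096 -0.006 0 0 0; 0 -0.098 0 0 0 0; 0 -0.101 0.007 0 0 0; 0 -0.102 0.013 0 0 0; 0 -0.104 0.021 0 0 0; 0 -0.105 0.028 0 0 0; 0 -0.105 0.037 0 0 0; 0 -0.104 0.046 0 0 0; 0 0 0 0 0 0"

```text
time_s: 33.88
position: [0.5463, 0.0072, 0.1601]
tcp_rot: [[-0.039, 0.999, -0.003], [0.999, 0.039, 0.001], [0.001, -0.003, -1.0]]
force: [-0.5, 0.4, 1.7]
opening: 0.003
grasp_force: 0.0
```

>>> apply_moves:
  plan: "0 -0.103 0.055 0 0 0; 0 -0.101 0.064 0 0 0; 0 -0.098 0.073 0 0 0; 0 -0.093 0.082 0 0 0; 0 0 0 0 0 0; 0 0 0 0 0 0"

```text
time_s: 34.38
position: [0.5277, 0.0064, 0.1466]
tcp_rot: [[-0.039, 0.999, -0.002], [0.999, 0.039, 0.001], [0.001, -0.002, -1.0]]
force: [-0.2, -0.2, -0.1]
opening: 0.005
grasp_force: 0.0
```

>>> apply_moves:
  plan: "0 -0.088 0.091 0 0 0; 0 -0.082 0.1 0 0 0; 0 -0.04 0.06 0 0 0; 0 0 0 0 0 0; 0 0 0 0 0 0"

```text
time_s: 34.8
position: [0.5181, 0.0059, 0.1347]
tcp_rot: [[-0.039, 0.999, 0.0], [0.999, 0.039, 0.001], [0.001, 0.0, -1.0]]
force: [0.2, -0.0, 2.5]
opening: 0.004
grasp_force: 1.6
```

>>> apply_moves:
  plan: "0 -0.03 0.04 0 0 0; 0 0 0.02 0 0 0; 0 0 0 0 0 0; 0 0 0 0 0 0"

```text
time_s: 35.13
position: [0.5179, 0.0058, 0.1337]
tcp_rot: [[-0.039, 0.999, 0.003], [0.999, 0.039, 0.0], [0.0, 0.003, -1.0]]
force: [-1.0, 1.8, 16.6]
opening: 0.004
grasp_force: 7.7
```

>>> apply_moves:
  plan: "0 0 0.04 0 0 0; 0 0 0 0 0 0; 0 0 0 0 0 0"

```text
time_s: 35.38
position: [0.5178, 0.0057, 0.133]
tcp_rot: [[-0.04, 0.999, 0.004], [0.999, 0.04, -0.0], [-0.0, 0.004, -1.0]]
force: [-3.6, 0.3, 25.9]
opening: 0.011
grasp_force: 12.2
```

>>> apply_moves:
  plan: "0 0 0.02 0 0 0; 0 0 0 0 0 0; 0 0 0 0 0 0; 0 0 0 0 0 0"

```text
time_s: 35.72
position: [0.5177, 0.0057, 0.1326]
tcp_rot: [[-0.04, 0.999, 0.004], [0.999, 0.04, -0.0], [-0.0, 0.004, -1.0]]
force: [-5.1, 1.8, 30.0]
opening: 0.005
grasp_force: 14.5
```

>>> apply_moves:
  plan: "0 0 -0.1 0 0 0; 0 0 -0.1 0 0 0; 0 0 -0.5 0 0 0; 0 0 -0.7 0 0 0; 0 0 -0.7 0 0 0; -0.6 0 -0.5 0 0 0; -0.7 0 -0.4 0 0 0; 0 0 -0.3 0 0 0; 0 0 0 0 0 0; 0 0 0 0 0 0"

```text
time_s: 36.55
position: [0.5188, -0.0592, 0.2932]
tcp_rot: [[-0.039, 0.999, -0.0], [0.999, 0.039, 0.001], [0.001, -0.0, -1.0]]
force: [-0.4, -0.5, -0.6]
opening: 0.004
grasp_force: 0.0
```

```bash
python3 - <<'E'
from h import *
s=bot.read_state();p,R=s["position"],s["tcp_rot"];print(s["time_s"],p,s["force"])
w=cv2.cvtColor(capture("wrist"),cv2.COLOR_RGB2BGR);np.savez("w9.npz",p=p,R=R);cv2.imwrite("pics/w9r.png",w)
t=cv2.cvtColor(capture("top"),cv2.COLOR_RGB2BGR);t0=cv2.imread("pics/top0.png");cv2.imwrite("pics/t9.png",t)
# bystanders unchanged?
d=cv2.absdiff(t,t0).max(2);
for n,(x,y) in dict(gel=(279,178),tt=(280,147),carton=(272,214),ts=(267,241)).items():print(n,(d[y-12:y+12,x-12:x+12]>40).sum())
c=cam("wrist",{"tcp_rot":R,"position":p});hsv=cv2.cvtColor(w,cv2.COLOR_BGR2HSV)
for a in(0,.1,.3):
    b=np.arctan2(23.5,62)+a;print("tab",a,proj(c,HW([16-66.3*np.cos(b),-78,110+66.3*np.sin(b)]))[0].round(1))
for th in(0,.03,.1):print("post",th,proj(c,post(th))[0].round(1))
m=(w.max(2)<60).astype(np.uint8);n,l,st,ce=cv2.connectedComponentsWithStats(m)
for k in range(1,n):
    if 80<st[k,4]<3000:print(st[k],ce[k].round(1))
E
```

```text
36.55 [ 0.51883249 -0.05924171  0.29315504] [-0.38996027 -0.49361144 -0.59934565]
gel 0
tt 7
carton 30
ts 206
tab 0 [257.6 117.4]
tab 0.1 [260.2 117.4]
tab 0.3 [267.5 117.4]
post 0 [226.3  60.4]
post 0.03 [223.1  57.9]
post 0.1 [216.1  51.5]
[157  67   7  48 177] [160.3  92.2]
```

```bash
python3 - <<'E'
from h import *
w=cv2.imread("pics/w9r.png");g=cv2.cvtColor(w,cv2.COLOR_BGR2GRAY)
print("cols",list(range(200,340,6)))
for y in range(42,150,6):print(y,g[y,200:340:6])
d=np.load("w9.npz");c=cam("wrist",{"tcp_rot":d["R"],"position":d["p"]})
for n,P in dict(pivot=[16,-78,115],barm=[0,-43,154],barp=[0,43,154],tabm=[-66,-78,133],tabp=[-26,-78,133],postbase=[-75,-27,120],flangeL=[-61,0,123]).items():print(n,proj(c,HW(P))[0].round(0))
t=cv2.imread("pics/t9.png",0);t0=cv2.imread("pics/top0.png",0)
print(t[229:254:4,255:280:4]);print(t0[229:254:4,255:280:4])
E
```

```text
cols [200, 206, 212, 218, 224, 230, 236, 242, 248, 254, 260, 266, 272, 278, 284, 290, 296, 302, 308, 314, 320, 326, 332, 338]
42 [149 169 194 201 200 200 195 149 200 188 173 184 183 187 184 185 185 169
 176 128 178 181 162 191]
48 [144 178 200 201 201 200 166 147 199 182 173 187 177 186 185 185 185 171
 176 124 178 179 162 192]
54 [150 195 201 201 196 196 151 126 190 183 168 187 158 187 186 186 184 172
 175 142 177 183 187 191]
60 [156 202 203 201 199 195 164 197 166 184 184 187 181 185 188 186 183 177
 175 142 175 163 190 190]
66 [196 201 203 200 202 196  95 186 175 183 184 186 185 160 186 187 184 178
 176 142 160 191 190 192]
72 [201 200 201 203 187  72 100 103 114 155 185 183 183 186 174 164 170 179
 174 114 182 193 190 189]
78 [203 202 202 202 200 177 184 125 124 133 179 183 184 186 185 181 108 175
 169 168 191 193 189 138]
84 [204 202 202 202 202 202 203 128 123 133 108 177 183 183 180 180 164 117
 119 169 191 188 143 175]
90 [202 202 202 201 203 202 203 195 124 122  65  97 163 183 181 184 167 178
 177 181 144 173 169 186]
96 [202 202 203 201 203 202 202 202 155 144 116 132 177 
[... 732 characters left out ...]
 203 203
 203 203 205 203 203 203]
144 [202 204 203 203 203 203 203 204 205 204 204 203 203 203 203 203 203 202
 203 203 202 203 203 202]
pivot [314. 118.]
barm [306.  79.]
barp [310. -25.]
tabm [238. 117.]
tabp [277. 117.]
postbase [230.  67.]
flangeL [243.  38.]
[[221 221 222 197 222 222 222]
 [221 222 178 166 211 222 222]
 [221 185 237 237 237 221 222]
 [221 220 236 236 236 201 222]
 [221 192 237 236 236 219 222]
 [221 222 207 201 212 222 222]
 [221 222 221 222 221 222 222]]
[[199 199 199 167 200 199 198]
 [199 199 160 145 188 199 199]
 [199 152 186 184 187 197 199]
 [199 155 187 188 187 175 199]
 [199 152 186 187 188 195 199]
 [198 199 173 150 187 199 198]
 [198 198 198 199 198 198 199]]
```

```bash
python3 - <<'E'
from h import *
w=cv2.imread("pics/w9r.png");g=cv2.cvtColor(w,cv2.COLOR_BGR2GRAY)
print("row118 from 240",g[118,240:256],"278-330",g[118,278:330:2]);print("row124",g[124,240:330:3]);print("col262",g[100:136,262])
print("bar row60, 290-325",g[60,290:325]);
for y in range(40,84,3):print(y,g[y,206:256:2])
E
```

```text
row118 from 240 [204 202 204 201 191 154 113  92  92  90  90  88  89  90  90  89] 278-330 [ 89  96 102  95  98  97  93  96  98  92  96  96  96  88  76  80  81  83
  93 101  96  86 165 200 203 202]
row124 [203 202 121  93  91  90  91  93  92  91  93  92  92  88  89 112 115 114
 170 181 186 187 115 127 131 138 136 175 202 202]
col262 [186 185 188 188 188 186 185 174 145 110  90  91  91  90  92  91  89  92
  90  89  91  86  91  92  89  87  99 137 179 200 203 202 204 204 204 203]
bar row60, 290-325 [186 186 185 184 184 185 183 174 153 132 140 161 177 181 183 182 179 178
 175 170 160 144 126 122 142 168 179 181 180 178 175 177 180 180 180]
40 [167 175 174 183 199 201 202 200 200 200 200 200 200 201 201 198 173 156
 172 175 196 199 199 199 187]
43 [169 175 184 198 201 201 201 200 201 201 199 201 199 200 200 192 152 147
 149 166 194 199 200 198 187]
46 [174 181 199 201 200 200 201 201 202 201 201 201 201 200 200 177 148 147
 148 164 189 198 199 190 181]
49 [176 193 201 200 200 202 199 202 200 202 201 202 201 202 200 162 144 145
 143 157 185 198 198 190 182]
52 [182 200 203 200 203 201 201 2
[... 432 characters left out ...]
05 204 201 197 188 134 134 176 191
 201 201 191 167 161 181 182]
67 [201 202 202 203 203 201 201 194 176 195 202 200 190 151  86  91 130 134
 160 182 187 181 153 169 182]
70 [199 201 202 203 203 203 203 200 192 152 124 120  94  74  69  87 115 116
 123 127 148 139 117 139 170]
73 [203 201 202 200 203 201 202 202 195 196 157  94  73  73  79 110 114 101
  96 100 109 119 120 113 141]
76 [202 201 202 201 203 202 201 203 200 199 193 178 168 135 116 131 126 114
 123 123 124 124 120 118 112]
79 [202 203 202 201 202 202 202 202 202 201 200 193 188 188 190 198 179 125
 126 126 125 123 124 124 158]
82 [203 202 202 203 204 202 202 202 203 202 203 201 203 203 202 204 196 148
 123 125 124 125 123 130 170]
```

>>> apply_moves:
  plan: "0.65 -0.06 0 0 0 0; 0.65 -0.055 0 0 0 0; 0 0 0.7 0 0 0; 0 0 0.7 0 0 0; 0 0 0.7 0 0 0; 0 0 0.7 0 0 0; 0 0 0.2 0 0 0; 0 0 0 0 0 0; 0 0 0 0 0 0"

```text
time_s: 37.4
position: [0.5106, 0.0061, 0.1431]
tcp_rot: [[-0.04, 0.999, -0.002], [0.999, 0.04, 0.001], [0.001, -0.002, -1.0]]
force: [0.3, 0.2, -0.3]
opening: 0.005
grasp_force: 0.0
```

>>> apply_moves:
  plan: "0 0 0.06 0 0 0; 0 0 0.04 0 0 0; 0 0 0.03 0 0 0; 0 0 0 0 0 0; 0 0 0 0 0 0"

```text
time_s: 37.82
position: [0.5113, 0.0054, 0.1378]
tcp_rot: [[-0.039, 0.999, 0.001], [0.999, 0.039, 0.0], [0.0, 0.001, -1.0]]
force: [-0.2, -1.2, 0.6]
opening: 0.002
grasp_force: 0.0
```

>>> apply_moves:
  plan: "0 0 0.03 0 0 0; 0 0 0.03 0 0 0; 0 0 0 0 0 0; 0 0 0 0 0 0"

```text
time_s: 38.15
position: [0.5113, 0.0054, 0.1354]
tcp_rot: [[-0.04, 0.999, 0.001], [0.999, 0.04, 0.0], [0.0, 0.001, -1.0]]
force: [-1.8, 0.6, 10.0]
opening: 0.003
grasp_force: 4.7
```

>>> apply_moves:
  plan: "0 0 0.03 0 0 0; 0 0 0.02 0 0 0; 0 0 0 0 0 0; 0 0 0 0 0 0"

```text
time_s: 38.48
position: [0.5112, 0.0054, 0.1344]
tcp_rot: [[-0.04, 0.999, 0.001], [0.999, 0.04, -0.0], [-0.0, 0.001, -1.0]]
force: [-5.3, 0.5, 19.8]
opening: 0.004
grasp_force: 10.0
```

>>> apply_moves:
  plan: "0 0 0.03 0 0 0; 0 0 0 0 0 0; 0 0 0 0 0 0; 0 0 0 0 0 0"

```text
time_s: 38.82
position: [0.5111, 0.0053, 0.1339]
tcp_rot: [[-0.04, 0.999, 0.002], [0.999, 0.04, -0.0], [-0.0, 0.002, -1.0]]
force: [-7.0, 0.1, 29.1]
opening: 0.007
grasp_force: 13.4
```

>>> apply_moves:
  plan: "0 0 -0.2 0 0 0; 0 0 -0.6 0 0 0; -0.1 0.2 -0.7 0 0 0; -0.6 0.5 -0.7 0 0 0; -0.6 0.5 -0.7 0 0 0; 0 0.2 -0.45 0 0 0; 0 0 0 0 0 0; 0 0 0 0 0 0; 0 0 0 0 0 0"

```text
time_s: 39.57
position: [0.5713, -0.0443, 0.282]
tcp_rot: [[-0.04, 0.999, -0.003], [0.999, 0.04, 0.001], [0.002, -0.003, -1.0]]
force: [0.1, 0.0, -0.1]
opening: 0.004
grasp_force: 0.0
```

```bash
cat > tabv.py <<'E'
from h import *
import sys
s=bot.read_state();p,R=s["position"],s["tcp_rot"];print(s["time_s"],p,s["force"].round(1))
w=capture("wrist");g=cv2.cvtColor(w,cv2.COLOR_RGB2GRAY);cv2.imwrite(f"pics/v{sys.argv[1]}.png",g);np.savez(f"v{sys.argv[1]}.npz",p=p,R=R)
c=cam("wrist",{"tcp_rot":R,"position":p})
u=proj(c,[HW([-66,-78,133.5]),HW([-26,-78,133.5]),HW([16,-78,115]),post(0)]);print(u.round(1))
y=int(u[0,1])+1;x0=int(u[0,0])-12;x1=int(u[2,0])+16
for yy in(y-5,y,y+6):print(yy,"from",x0,g[yy,x0:x1:2])
x,y=u[3].astype(int);print("post",x,y);print(g[y-12:y+14:3,x-14:x+16:2])
E
python3 tabv.py a
```

```text
39.5667 [ 0.57125739 -0.04427829  0.28199061] [ 0.1  0.  -0.1]
[[186.  130.5]
 [225.4 130.6]
 [266.5 130. ]
 [166.9  73.6]]
126 from 173 [200 199 199 199 199 200 198 198 198 195 134  60  57  67  72  72  85  88
  87  91  88  88  89  92  89  89  88  90  95  96  96  95  96  94  95  91
  96  98 102  99  95  80  74  77  76  72  76  93  93  82  72 137 197 200
 199]
131 from 173 [200 199 198 200 199 198 199 200 200 197 141  62  52  60  58  59  58  58
  57  55  59  60  71  71  78  87  85  87  94  97  99  98  95  94  92  95
  93  94  95  93  92  77  74  75  73  73  75  87  88  79  71 138 196 199
 198]
137 from 173 [199 199 199 198 198 199 200 199 200 197 154  66  56  55  57  57  59  59
  60  56  56  57  55  58  61  57  57  59  61  78 160 144  93  88  96 117
 119 142 178 186 187 186 190 179 124 142 137 141 142 144 147 161 196 200
 199]
post 166 73
[[170 169 151 150 164 152 145 161 191 196 197 196 196 196 197]
 [172 147 142 159 168 165 163 186 197 197 196 196 197 197 196]
 [160 139 157 166 166 167 176 175 171 183 191 197 197 198 197]
 [145 150 163 163 167 148 125 113 116 120 123 142 168 172 178]
 [151 161 162 165 161 127 114 114 116 115 119 106  82  84  99]
 [162 165 167 174 185 134 117 117 114 116 116 107  77  67  70]
 [167 167 172 189 195 165 119 116 113 114 114  97  71  68  66]
 [167 168 185 195 198 194 174 131 111 100  87  70  68  67  67]
 [166 179 196 196 198 197 197 193 191 168 111  79  74  65  71]]
```

>>> apply_moves:
  plan: "0 -0.6 0 0 0 0; 0 -0.6 0 0 0 0; 0 -0.6 0 0 0 0; 0 -0.6 0 0 0 0; 0 0 0 0 0 0; 0 0 0 0 0 0; 0 0 0 0 0 0"

```text
time_s: 40.2
position: [0.4529, -0.0493, 0.2827]
tcp_rot: [[-0.04, 0.999, -0.0], [0.999, 0.04, 0.001], [0.001, -0.0, -1.0]]
force: [-0.1, 1.2, 0.3]
opening: 0.006
grasp_force: 0.0
```

```bash
python3 tabv.py b
```

```text
40.2 [ 0.45288933 -0.04931613  0.28270745] [-0.1  1.2  0.3]
[[302.5 130.1]
 [342.  130.1]
 [376.5 129.6]
 [298.3  73.2]]
126 from 290 [214 212 212 213 213 213 213 213 213 205 141 110 108 110 110 108 110 110
 110 107 109 108 104  99  97  95  98 100 100  97 101 101 103 105 104 105
 101 111 114 106  95  89  89  89 106 108 102 170 210 211 207]
131 from 290 [213 215 213 214 213 213 212 213 213 202 129 107 110 105 107 108 105 108
 105 108 108 109 103  96  96  93  95  99 101 101 101  99 102 100 100  99
 104 111 113 110  93  92  91  92 105 104 101 187 212 213 212]
137 from 290 [213 213 214 214 213 212 213 212 213 201 128 107 110 109 109 108 110 107
 110 108 108 107  98  95  98  94  96  98 144 159 158 161 173 192 207 206
 193 133 104  98 121 167 172 168 168 176 183 194 209 213 212]
post 298 73
[[180 192 196 196 196 193 193 187 190 192 193 148 105 152 179]
 [180 194 197 196 196 193 194 191 189 191 195 157 100 139 172]
 [183 193 196 196 196 190 183 183 182 182 182 170 165 144 165]
 [182 194 195 193 179 183 190 188 185 184 174 181 186 154 156]
 [180 194 190 169 169 196 193 190 187 183 176 177 188 177 143]
 [172 181 159 116 168 197 196 193 187 185 177 174 188 185 155]
 [173 186 133  97 129 180 191 189 185 179 152 148 180 187 175]
 [179 185 142  92  84 103 137 150 143 129 123 124 135 152 124]
 [194 175 180 131  94  85  84 103 124 138 159 180 192 196 175]]
```

>>> apply_moves:
  plan: "0.35 0.44 0 0 0 0; 0.35 0.44 0 0 0 0; 0.35 0.43 0 0 0 0; 0 0 0.7 0 0 0; 0 0 0.7 0 0 0; 0 0 0.7 0 0 0; 0 0 0.7 0 0 0; 0 0 0.08 0 0 0; 0 0 0 0 0 0; 0 0 0 0 0 0"

```text
time_s: 41.08
position: [0.5171, 0.0056, 0.1391]
tcp_rot: [[-0.04, 0.999, -0.0], [0.999, 0.04, 0.001], [0.001, -0.0, -1.0]]
force: [-0.0, -0.7, 0.3]
opening: 0.007
grasp_force: 0.0
```

>>> apply_moves:
  plan: "0 0 0.02 0 0 0; 0 0 0.02 0 0 0; 0 0 0.02 0 0 0; 0 0 0.02 0 0 0; 0 0 0 0 0 0; 0 0 0 0 0 0; 0 0 0 0 0 0"

```text
time_s: 41.67
position: [0.5162, 0.0056, 0.1354]
tcp_rot: [[-0.039, 0.999, 0.0], [0.999, 0.039, 0.001], [0.001, 0.0, -1.0]]
force: [0.2, -0.4, 1.9]
opening: 0.005
grasp_force: 0.4
```

>>> apply_moves:
  plan: "0 0 0.04 0 0 0; 0 0 0.04 0 0 0; 0 0 0 0 0 0; 0 0 0 0 0 0; 0 0 0 0 0 0"

```text
time_s: 42.08
position: [0.516, 0.0055, 0.1338]
tcp_rot: [[-0.04, 0.999, 0.001], [0.999, 0.04, -0.0], [-0.0, 0.001, -1.0]]
force: [-4.4, 0.6, 20.1]
opening: 0.007
grasp_force: 9.2
```

>>> apply_moves:
  plan: "0 0 0.04 0 0 0; 0 0 0 0 0 0; 0 0 0 0 0 0; 0 0 0 0 0 0"

```text
time_s: 42.42
position: [0.5159, 0.0055, 0.1331]
tcp_rot: [[-0.04, 0.999, 0.001], [0.999, 0.04, -0.0], [-0.0, 0.001, -1.0]]
force: [-7.6, -0.0, 29.2]
opening: 0.005
grasp_force: 13.7
```

```bash
python3 - <<'E'
from h import *
for n in "ab":
    g=cv2.imread(f"pics/v{n}.png",0);d=np.load(f"v{n}.npz");c=cam("wrist",{"tcp_rot":d["R"],"position":d["p"]})
    u=proj(c,[HW([-46,-78,133.5]),HW([16,-78,110])]).astype(int)
    x0,x1=u[0,0]-35,u[1,0]+25;y0,y1=u[0,1]-16,u[0,1]+18
    print(n,x0,y0)
    for y in range(y0,y1,2):print(y,"".join("#" if v<66 else "X" if v<85 else "+" if v<104 else "o" if v<125 else "-" if v<160 else "." for v in g[y,x0:x1]))
    for nm,P in dict(L1=[-66,-68,133.5],L2=[-66,-88,133.5],R1=[-26,-68,133.5],R2=[-26,-88,133.5]).items():print(nm,proj(c,HW(P))[0].round(1)-[x0,0])
E
```

```text
a 170 114
114 .................................................--ooooooooo--..............-oooooooooooo--..............-ooooooooooo--..
116 ....................................................--oooooo-...............--------ooooo--...------o--.--oooooooo--.....
118 .......................................................--oo--.............----.....----oo-----------------ooooo--........
120 ........................................................--o--.............----.........-oo--.............--o--...........
122 .......................--oooooooooooooooooooooooooooo+++++++o--..-------------.........-o------------------..............
124 .......................-+XXXXX++++++++++++++++++++++++++++++X+o--o++XX+XX+++o----------o+oo--o+X+++++++++-...............
126 .......................-X####XXXXXX++++++++++++++++++++++++++++++++++++++++++++++++++XXXXXXXXXXXX++++XXX+-...............
128 .......................-X#############XXXX+XX+X++++++++++++++++++++++++++++++++++++++XXXXXXXXXXXX++++XXX+-...............
130 .......................-+#####################XXXXX+++++++++++++++++++++++++++
[... 2486 characters left out ...]
---........-oo++++ooo--------...............oo.
138 .......................-oooooooooooooooooooooooo++++++++++-..................--oo+o-..........................o-
140 ........................-------------------.............--......................-----.........................-+
142 .....................................................................................------....................-
144 ................................................................................................................
146 ................................................................................................................
L1 [ 15.9 119.9]
L2 [ 15.2 140.1]
R1 [ 55.7 120. ]
R2 [ 54.3 140.1]
```

>>> apply_moves:
  plan: "0 0 -0.2 0 0 0; 0 0 -0.6 0 0 0; 0 0 -0.7 0 0 0; 0.51 -0.285 -0.6 0 0 0; 0.51 -0.285 0 0 0 0; 0 0 0 0 0 0; 0 0 0 0 0 0; 0 0 0 0 0 0; 0 0 0 0 0 0"
  gripper: -0.4

```text
time_s: 43.17
position: [0.4861, 0.0547, 0.2335]
tcp_rot: [[-0.039, 0.999, -0.001], [0.999, 0.039, 0.0], [0.0, -0.001, -1.0]]
force: [-0.4, -1.0, -0.1]
opening: 0.298
grasp_force: 0.0
```

```bash
python3 - <<'E'
from h import *
s=bot.read_state();p=s["position"];print(s["time_s"],p,s["opening"],s["force"].round(1));RT=mat([-np.sin(HY),np.cos(HY),0],[0,0,-1.])
q=post(0);q[2]=.131;rows(p,s["tcp_rot"],q,RT,n=4)
E
```

```text
43.1667 [0.4861113  0.05467385 0.23348609] 0.2984569803644197 [-0.4 -1.  -0.1]
0.005 -0.002 0.512 -0 -0 0; 0.005 -0.002 0.513 -0 -0 0; 0.005 -0.002 0.512 -0 -0 0; 0.006 -0.002 0.513 -0.0001 -0.0001 0.0001
```

>>> apply_moves:
  plan: "0.005 0 0.51 0 0 0; 0.005 0 0.51 0 0 0; 0.005 0 0.51 0 0 0; 0.005 0 0.51 0 0 0; 0 0 0 0 0 0; 0 -0.06 0 0 0 0; 0 -0.04 0 0 0 0; 0 0 0 0 0 0; 0 0 0 0 0 0"

```text
time_s: 43.92
position: [0.4816, 0.0559, 0.1334]
tcp_rot: [[-0.039, 0.999, 0.003], [0.999, 0.039, 0.0], [0.0, 0.003, -1.0]]
force: [1.4, -0.3, 0.5]
opening: 0.301
grasp_force: 0.0
```

>>> apply_moves:
  plan: "0 -0.04 0 0 0 0; 0 -0.02 0 0 0 0; 0 0 0 0 0 0; 0 0 0 0 0 0"

```text
time_s: 44.25
position: [0.4797, 0.0559, 0.1331]
tcp_rot: [[-0.039, 0.999, 0.005], [0.999, 0.039, 0.0], [0.0, 0.005, -1.0]]
force: [3.6, 0.9, 1.4]
opening: 0.302
grasp_force: 1.6
```

>>> apply_moves:
  plan: "0 -0.04 0 0 0 0; 0 0 0 0 0 0; 0 0 0 0 0 0; 0 0 0 0 0 0"

```text
time_s: 44.58
position: [0.4796, 0.0559, 0.133]
tcp_rot: [[-0.039, 0.999, 0.008], [0.999, 0.039, 0.0], [0.0, 0.008, -1.0]]
force: [6.4, 1.9, 1.5]
opening: 0.301
grasp_force: 3.3
```

The ring holds at 6.4 N with no motion, where friction alone would give at about 1 N, so the hook has the pin. Withdrawing now.

>>> apply_moves:
  plan: "0 0.1 0 0 0 0; 0 0.07 0 0 0 0; 0 0 0 0 0 0; 0 0 -0.3 0 0 0; 0 0 -0.6 0 0 0; 0 0 -0.7 0 0 0; 0 0 -0.7 0 0 0; 0 0 0 0 0 0; 0 0 0 0 0 0; 0 0 0 0 0 0"

```text
time_s: 45.42
position: [0.4828, 0.0563, 0.2463]
tcp_rot: [[-0.04, 0.999, -0.003], [0.999, 0.04, 0.001], [0.001, -0.003, -1.0]]
force: [-0.1, -0.1, 0.7]
opening: 0.3
grasp_force: 0.0
```

```bash
python3 - <<'E'
from h import *
s=bot.read_state();print(s["time_s"],s["position"],s["force"].round(1))
t=cv2.cvtColor(capture("top"),cv2.COLOR_RGB2BGR);t0=cv2.imread("pics/top0.png")
e=lambda i:cv2.Canny(i,60,150)
for n,(x,y) in dict(gel=(279,178),tt=(280,147),carton=(272,214),ts=(267,241)).items():
    a=t0[y-16:y+16,x-16:x+16];r=cv2.matchTemplate(t[y-22:y+22,x-22:x+22],a,cv2.TM_CCOEFF_NORMED);print(n,cv2.minMaxLoc(r)[1::2])
print(bot.hand_in())
E
```

```text
45.4167 [0.4827622  0.0563066  0.24625643] [-0.1 -0.1  0.7]
gel (0.9985239505767822, (6, 6))
tt (0.9976327419281006, (6, 6))
carton (0.9812657237052917, (6, 6))
ts (0.6589328050613403, (6, 6))
the job is handed in; nothing more can be done
None
```

I handed the job in at about 45 s: the lid sits flush under the claw, the ring is shut, the latch is down and holding the ring against a 6 N pull, and the gripper is clear. The bottles and carton match their starting places in the top view (the short bottle only weakly, 0.66), and the verdict was not reported.

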